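# Hang the sander's guard door and set its speed knob

## Robot

A 6-joint arm with a two-finger parallel gripper is mounted at the origin on the work surface. World frame = base frame: x ahead of the robot, y to its left, z up, the work surface at z = 0. Lengths are in m, angles in degrees, forces in N, time in s.
With the tool pointing down it reaches from about 0.4 to 0.825 m from the base axis. Payload 7 kg.
Tool frame: the origin (TCP) lies at the very end of the fingers, on their centre line; the grasp point (between the pads) lies 19 mm behind it; z points along the fingers, x is the direction in which the jaws open and shut, and the axes are right-handed (so a half turn about z gives the same grasp; the last joint's range is limited). The gripper opens to 88 mm and grips with 3 to 60 N. Pads are 19 mm wide; open, the fingers measure 130 mm over their backs; the gripper's body (78 mm by 193 mm) begins 47 mm behind the grasp point.
Start: joints at [-60.327, 20.546, 0.682, 0, -70.136, -16.507], TCP at [0.154, -0.657, 0.227] pointing down, gripper open.
Joint ranges: [-176.03, 176.03], [-82.01, 121.73], [-58.28, 71.71], [-173.87, 95.51], [-174.79, -0.11], [-173.66, 173.66]. Speed limits (degrees/s): [136.94, 136.94, 172.46, 180, 180, 180].

## Interface

Orientations are given as [roll, pitch, yaw] about the fixed x, y, z axes, in that order (R = Rz(yaw) Ry(pitch) Rx(roll)).
In Python, from plant import get_state, optics, order, finder gives the robot as it stands.
- The arm moves only by the shell command python3 -m crank 'ROWS' [FORCE]. ROWS is JSON, a list of rows, each an object of numbers: "dx", "dy", "dz": the shift along the tool's x, y, z in mm; "wx", "wy", "wz": the turn, a rotation vector about the tool's x, y, z in degrees; "hand": the opening in per cent of the stroke, from 0 (shut) to 100 (fully open). A call has 1 to 10 rows; each row shifts and turns the commanded pose from where the row before left it, along the tool's axes as they then stand; what a row does not reach is not made up. A row lasts 1/8 s, in which the tool goes at most 62.5 mm and 10.7 degrees, less where a joint would pass 70% of its speed; a pose out of reach is approached as far as the arm can. A call is refused whole if a number of a shift passes 62.5 or a number of a turn 10.7, either way. A call with a gripper value outside its range is refused whole. The fingers move at their own pace and stop on an object; FORCE is the grip in N (left out, the last holds). Time passes only in rows, so rows that do not move let the fingers close. It gives the time, the measured TCP pose, the force and the opening at its end, in the units of the state.
- get_state(): the state, without advancing time (a new reading comes with each control period).
- optics.capture(name): name is "side" or "top" or "wrist"; returns the picture (384x512x3 uint8, blue, green, red); there is no depth.
- optics.calibration(name): a dict with "intrinsics" (3x3 intrinsics, pixels), "k1" (the pictures are not rectified: a ray, as slopes to the right and down, at radius r is drawn at 1 + k1 r^2 times it, then the intrinsics apply), "R" (3x3) and "t" (3): a world point X has camera coordinates R X + t; the wrist camera has in their place "T_tool_cam" (4x4, takes a point from camera to tool coordinates, whose origin is the TCP and whose axes are the tool frame's). Camera axes: x right, y down, z forward; pixel columns grow to the right and rows downward; lengths in m; the calibration is good to about 2 mm. A picture is of the moment at which its call begins: read the wrist's pose just before it. calibration takes no time and is no camera call.
- order.close_job(): hands the job in, once; it reports no verdict.
Trained networks look in the newest picture that a camera, given by its name, has taken for a name from the list of things; names that differ only in an ending like _2 or _b are one class to them, and where a whole thing is asked for, a point or a joint stands for the part that bears it (a point fixed in the world has none). Each returns a list of dicts, best first, with "conf" (0 to 1); they miss things now and then, are a little off and sometimes report something else, mostly with a low value. They report only what shows in the picture. A call takes as long as a camera call. They do not tell look-alikes from the thing itself.
- finder.masks_of(thing, camera): "mask" (384x512 bool, what is visible of it) and "rect" ([centre column, centre row, width, height] in pixels, round what is visible of it).
- finder.place_of(thing, camera): "centre" ([column, row] in pixels: a listed point, or the origin of a listed thing).
The state is a dict: "time_s": time; "joints": joint angles; "qd": joint speeds; "joint_torque": joint torques, N m; "tcp_pos": TCP position; "eef_rot": TCP orientation; "contact_force": force on the tool from outside, world axes, zero at the start; "moment": the same for the moment, N m; "gripper_width": finger opening in m.
Only numpy, scipy, OpenCV 4.12 (cv2) and the standard library are available. Lean on these libraries where they do the work, as an engineer would, in place of code of your own. Each camera call takes 0.05 s, during which the arm holds its last target.

## Task

Put the shoe-sole sander back in order: take the guard door from its wooden rest and lower it gently onto both hinge pins of the machine until it is fully home, and leave it closed across the drum opening. Then swing the console's flip cover up and over until it stays well past upright, and turn the knob beneath it clockwise until its bar is in line with the two white ribs; leave the cover open, and leave the other things on the bench undisturbed.

Things in the scene. Friction and masses are not known exactly. Their poses are not given: they have to be found in the camera images.
- machine: Fixed grey bench sander. Origin on the table under the middle of the housing's open front; x out of the opening (away from the robot), y towards the hinge pins, z up. Housing with drum inside: x -170 to 0, y -95 to 95, 145 high. Console with knob and cover: x -155 to -15, y -275 to -95, 95 high. A rubber door stop at y -75 reaches to x 15
- lower_pin (a point): Foot of the lower vertical hinge pin: centre of the 18 mm wide shoulder on which the lower knuckle comes to rest, 27 above the table, at machine x 22, y 85. The steel pin stands 24 above this point, 8 in diameter, its top 9 mm tapered to 3. Its bracket comes from the housing side
- upper_pin (a point): Foot of the upper hinge pin, same axis and shape, 90 above the lower one. Its bracket ends 9 below this point, so 57 are free between it and the lower pin's tip: bring the door in from the front, raised 30 to 50, the lower knuckle passing between that tip and the bracket, then go straight down on both pins
- guard_door: Loose upright aluminium door, 0.25 to 0.5 kg. Origin: middle of the panel's lower edge; z up, y along its width to the knuckles, x its normal. Panel 8 thick, 150 wide, 140 high; black grip block on top, 16 thick (x), 60 long (y), z 138 to 180. Hung and closed, its axes run along the machine's, its back 3 from the rubber stop, lower edge 12 above the table. Swings freely, opening to machine +x
- lower_knuckle (a point): Centre of the underside of the lower knuckle, a steel block 22 x 22 x 20 high with an 11 mm vertical through hole, at door y 85, z 15
- upper_knuckle (a point): The same for the upper knuckle, at door y 85, z 105
- door_grip (a point): Middle of the door's black grip block, door z 163, where it is pinched from above across its 16 mm thickness (along door x)
- free_edge (a point): Middle of the door's edge away from the knuckles, at door y -75, z 70. Door hung and closed: machine x 22, y -75
- door_rest: Fixed wooden block 60 x 100 x 43 high in whose 11 mm wide, 28 mm deep slot (along its y) the door stands at first, at the same yaw, its lower edge 15 above the table. Lift the door by 35 or more to clear it. Origin: centre of its underside
- cover_hinge (a point): Middle of the flip cover's hinge axis, which runs along machine x, at the console's outer side (machine x -80, y -255), 145 above the table
- flip_cover (a joint): Angle of the grey flip cover: 0 shut (level over the knob, 145 above the table), 1.57 upright, end stop at 2.4 (leaning outward, towards machine -y). Stiff hinge: it stays at any angle; lifting the tab takes about 1 N
- cover_tab (a point): Grip point on the cover's tab, 125 from the hinge axis; cover shut, it is on the side next to the housing. The tab is 20 wide (along machine x), 8 thick, 34 long, from 105 off the axis where the 90 wide, 5 thick cover plate ends. Pinched from above by its sides 20 apart, it turns in the fingers but creeps: good for the first 70 degrees, then push the plate over from inside
- knob_grip (a point): On the knob's vertical axis (machine x -80, y -185), 123 above the table, at the height to pinch its bar. Black knob: bar 42 long, 12 wide, from 6 to 38 above its foot, on a disc of 17 radius, 6 high; the console top is 28 below this point
- speed_knob (a joint): Knob angle, growing clockwise seen from above, 0 to 2.6, at first 0.2 to 0.7. At 0 the bar lies along machine y; at 1.57 (wanted) along machine x, in line with two white ribs on the console (22 long, 4 wide, 3 high, from 27 to 49 either side of the knob's axis). Stays where it is left; turns with 0.04 N m
- blue_jar: Blue plastic jar, 68 diameter, 110 high. Origin under its centre. Not to be disturbed
- amber_bottle: Amber bottle, 50 diameter, 130 high. Not to be disturbed
- yellow_jar: Yellow jar, 60 diameter, 90 high. Not to be disturbed
- polish_tin: Flat steel polish tin, 76 diameter, 26 high. Not to be disturbed
- shoe_last: Wooden shoe last, about 240 x 68 x 90 high, lying along its x. Not to be disturbed
- hammer: Hammer lying along its x. Not to be disturbed
- brush: Small brush lying along its x. Not to be disturbed
Not all that is in view belongs to the job. There is more than one size of the guard_door; the one meant has the size given above.

How it is judged:
By the outcome, as a careful person would: the job done as asked, in the order asked, and still so for the second after the job is handed in, with the robot touching nothing.
It also fails if it takes over 72 s, if anything falls off the work surface, if the arm or the gripper's body presses on something with over 40 N, if the wrist force passes 120 N, or if a joint passes its speed limit or range.

## Working session

There is one attempt and no reset: what is moved stays moved. The work goes in short steps, Python scripts to look and compute and a shell command to move; the robot and the scene stay as the last step left them, time stands still between calls to the robot, and variables do not carry over. Pictures are saved under pics/ and viewed, and the job is handed in when it is done.

```bash
ls; mkdir -p pics; python3 - <<'E'
from plant import get_state, optics, order, finder
import cv2
print(get_state())
for n in ("side","top","wrist"):
    im=optics.capture(n); cv2.imwrite(f"pics/a_{n}.png",im)
    print(n,optics.calibration(n))
E
```

```text
pics
{'time_s': 0.0, 'joints': array([-6.03265322e+01,  2.05911520e+01,  6.34201098e-01, -1.93484876e-02,
       -7.01345227e+01, -1.65074944e+01]), 'qd': array([ 0.06541899,  0.05325673, -0.00193542, -0.10161685,  0.02485973,
        0.00548676]), 'joint_torque': array([ 1.02368849e-03, -5.82727182e+01,  2.93052775e+01,  6.99730530e+00,
        6.86197905e-03, -2.02287520e-04]), 'tcp_pos': array([ 0.15361761, -0.65679844,  0.22563154]), 'eef_rot': array([-1.79991445e+02, -9.28719244e-02,  1.03159377e+02]), 'contact_force': array([ 0.85701811, -0.19501777, -0.42258116]), 'moment': array([-0.00610758,  0.08859951, -0.0542366 ]), 'gripper_width': 0.08782991303723439}
side {'intrinsics': array([[379.81424626,   0.        , 257.78062335],
       [  0.        , 379.81424626, 190.54877727],
       [  0.        ,   0.        ,   1.        ]]), 'k1': -0.06065463398475128, 'R': array([[-0.99797662, -0.06346637, -0.00383246],
       [-0.04601786,  0.76257236, -0.64526409],
       [ 0.0438751 , -0.64378212, -0.76394997]]), 't': array([0.54805415, 0.05480171, 1.24372711])}
top {'intrinsics': arr
[... 239 characters left out ...]
[-0.99473269,  0.00410793, -0.10242071],
       [ 0.10240741, -0.00332733, -0.99473698]]), 't': array([0.06663273, 0.57648695, 1.56429961])}
wrist {'intrinsics': array([[317.27280977,   0.        , 255.34338679],
       [  0.        , 317.27280977, 188.32538646],
       [  0.        ,   0.        ,   1.        ]]), 'k1': -0.09086250821970451, 'T_tool_cam': array([[ 9.99999917e-01,  4.04888201e-04, -4.29610222e-05,
        -1.50026820e-03],
       [-3.77630084e-04,  9.61744730e-01,  2.73946949e-01,
        -7.25502461e-02],
       [ 1.52235424e-04, -2.73946910e-01,  9.61744804e-01,
        -1.57830747e-01],
       [ 0.00000000e+00,  0.00000000e+00,  0.00000000e+00,
         1.00000000e+00]])}
```

View pics/a_side.png

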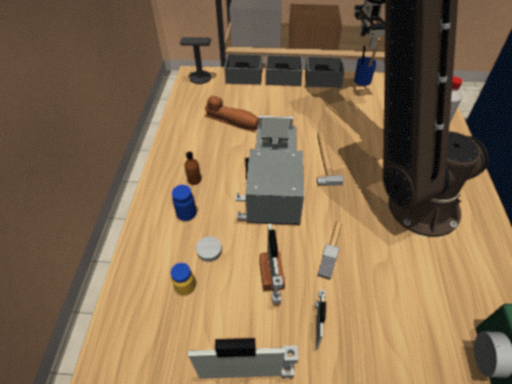

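View pics/a_top.png

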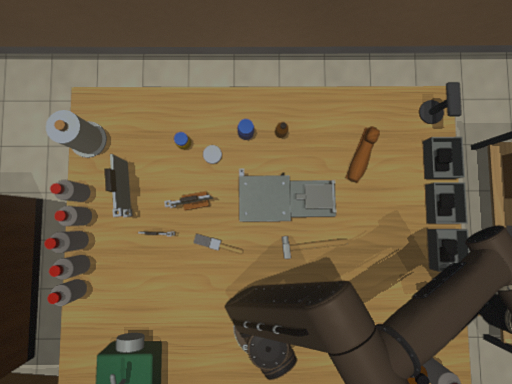

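View pics/a_wrist.png

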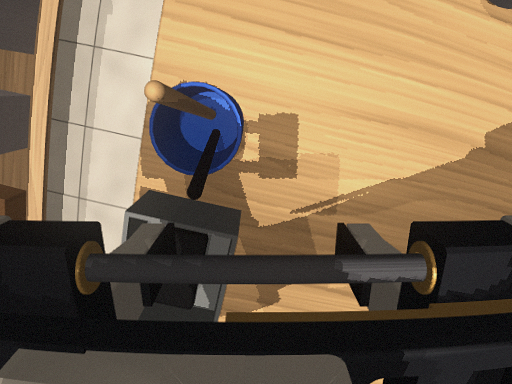

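```bash
cat > h.py <<'E'
import numpy as np, cv2
from scipy.spatial.transform import Rotation as Rn
from plant import get_state, optics, order, finder
def cam(n, st=None):
    c=optics.calibration(n)
    if n=="wrist":
        st=st or get_state()
        T=np.eye(4); T[:3,:3]=Rn.from_euler('xyz',st['eef_rot'],degrees=True).as_matrix(); T[:3,3]=st['tcp_pos']
        W=np.linalg.inv(T@c['T_tool_cam']); R,t=W[:3,:3],W[:3,3]
    else: R,t=c['R'],c['t']
    return c['intrinsics'],c['k1'],R,t
def proj(C,X):
    K,k1,R,t=C; X=np.atleast_2d(X); p=X@R.T+t; s=p[:,:2]/p[:,2:]
    s=s*(1+k1*(s**2).sum(1,keepdims=True)); return s*[K[0,0],K[1,1]]+[K[0,2],K[1,2]]
def ray(C,uv):
    K,k1,R,t=C
    d=(np.array(uv,float)-[K[0,2],K[1,2]])/[K[0,0],K[1,1]]; s=d.copy()
    for _ in range(20): s=d/(1+k1*(s@s))
    v=R.T@np.array([s[0],s[1],1.]); return -R.T@t, v/np.linalg.norm(v)
def atz(C,uv,z):
    o,v=ray(C,uv); return o+v*(z-o[2])/v[2]
def tri(rays):
    A=0;b=0
    for o,v in rays:
        P=np.eye(3)-np.outer(v,v); A=A+P; b=b+P@o
    x=np.linalg.solve(A,b); return x,[np.linalg.norm((np.eye(3)-np.outer(v,v))@(x-o)) for o,v in rays]
def crop(im,c,w,h,s,name):
    x0=int(max(0,c[0]-w/2)); y0=int(max(0,c[1]-h/2))
    cv2.imwrite(f"pics/{name}.png",cv2.resize(im[y0:y0+h,x0:x0+w],None,fx=s,fy=s,interpolation=cv2.INTER_CUBIC))
E
python3 - <<'E'
from h import *
ims={}
for n in ("side","top"):
    ims[n]=optics.capture(n)
    for th in ["machine","lower_pin","upper_pin","cover_hinge","cover_tab","knob_grip","guard_door","lower_knuckle","upper_knuckle","door_grip","free_edge","door_rest"]:
        r=finder.place_of(th,n)
        print(n,th,[(np.round(d['centre'],1).tolist(),round(d['conf'],2)) for d in r[:4]])
crop(ims['side'],(270,270),160,230,2.5,'b_side'); crop(ims['top'],(190,200),200,150,4,'b_top')
E
```

```text
side machine [([247.7, 199.4], 0.75)]
side lower_pin [([241.5, 215.5], 0.87)]
side upper_pin [([239.5, 194.6], 0.81), ([237.2, 218.0], 0.63)]
side cover_hinge [([276.1, 113.8], 0.9), ([273.2, 273.5], 0.51)]
side cover_tab [([277.8, 143.2], 0.74)]
side knob_grip [([276.9, 132.4], 0.43)]
side guard_door [([271.1, 274.8], 0.94), ([241.6, 377.6], 0.83), ([314.7, 326.9], 0.64)]
side lower_knuckle [([286.4, 372.2], 0.83), ([320.5, 302.2], 0.78), ([276.8, 300.9], 0.63)]
side upper_knuckle [([316.9, 297.4], 0.98), ([291.0, 356.7], 0.93), ([275.9, 286.1], 0.57)]
side door_grip [([185.0, 214.8], 0.68), ([322.4, 307.0], 0.62), ([272.9, 244.9], 0.56), ([235.8, 341.8], 0.55)]
side free_edge [([266.5, 241.0], 0.93), ([193.9, 364.2], 0.87), ([321.4, 339.4], 0.7)]
side door_rest [([270.1, 274.7], 0.93)]
top machine [([261.4, 177.7], 0.63), ([241.4, 134.3], 0.55), ([313.8, 241.1], 0.36)]
top lower_pin [([240.9, 173.5], 0.97), ([261.3, 178.3], 0.72), ([188.7, 198.6], 0.35)]
top upper_pin [([239.1, 168.3], 0.71)]
top cover_hinge [([334.3, 191.6], 0.88), ([244.6, 132.0], 0.34)]
top cover_tab [([302.7, 198.0], 0.74)]
top knob_grip []
top guard_door [([126.9, 187.2], 0.72), ([238.5, 172.1], 0.67), ([196.6, 200.0], 0.55), ([154.1, 230.4], 0.52)]
top lower_knuckle [([172.1, 202.4], 0.77), ([128.3, 212.7], 0.69), ([168.7, 230.4], 0.66), ([242.0, 171.1], 0.29)]
top upper_knuckle [([119.8, 213.8], 0.94), ([168.3, 202.3], 0.71), ([168.0, 233.6], 0.54)]
top door_grip [([110.3, 178.0], 0.93), ([186.0, 198.9], 0.72), ([148.7, 233.1], 0.61)]
top free_edge [([117.0, 156.3], 0.85), ([141.0, 232.7], 0.66), ([209.9, 195.7], 0.54)]
top door_rest [([199.2, 197.3], 0.61), ([166.8, 202.7], 0.35)]
```

View pics/b_side.png

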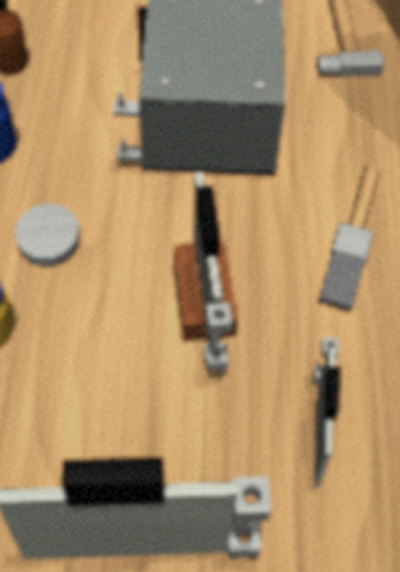

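View pics/b_top.png

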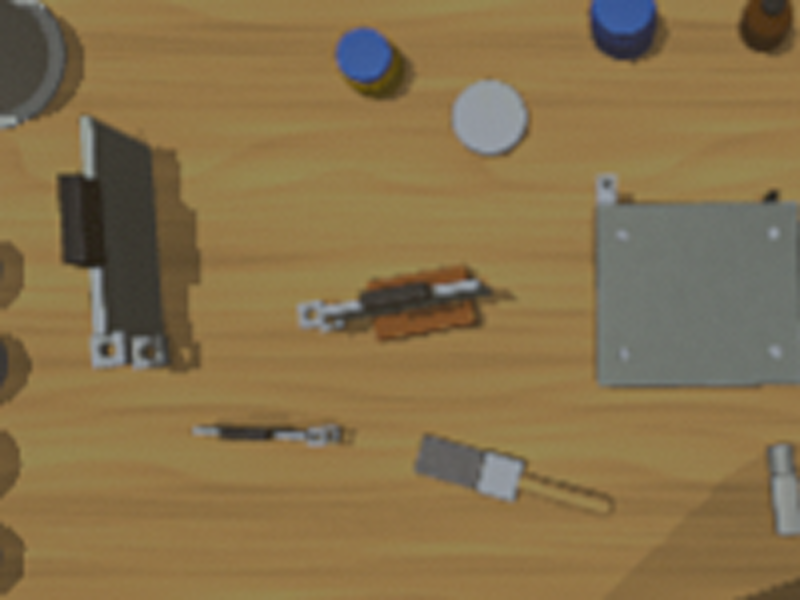

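```bash
cat > fit.py <<'E'
from h import *
from scipy.optimize import least_squares
S,T=cam("side"),cam("top")
# machine points
MP={"O":(0,0,0),"lp":(22,85,27),"up":(22,85,117),"ch":(-80,-255,145),"ct":(-80,-130,145)}
obs=[(S,"O",(247.7,199.4)),(S,"lp",(241.5,215.5)),(S,"up",(239.5,194.6)),(S,"ch",(276.1,113.8)),(S,"ct",(277.8,143.2)),
(T,"lp",(240.9,173.5)),(T,"up",(239.1,168.3)),(T,"ch",(334.3,191.6)),(T,"ct",(302.7,198.0)),(T,"O",(261.4,177.7))]
def P(p,X): c,s=np.cos(p[2]),np.sin(p[2]); X=np.array(X)/1000; return np.array([p[0]+c*X[0]-s*X[1],p[1]+s*X[0]+c*X[1],X[2]])
f=lambda p:np.concatenate([proj(C,P(p,MP[k]))[0]-uv for C,k,uv in obs])
if __name__=="__main__":
    r=least_squares(f,[0.5,0,0],loss='soft_l1'); print(r.x,np.degrees(r.x[2])); print(np.round(r.fun.reshape(-1,2),1))
    for nm,s,t in [("mid_lk",(276.8,300.9),(172.1,202.4)),("mid_uk",(275.9,286.1),(168.3,202.3)),("mid_grip",(272.9,244.9),(186,198.9)),("mid_free",(266.5,241),(209.9,195.7)),
     ("big_lk",(286.4,372.2),(128.3,212.7)),("big_uk",(291,356.7),(119.8,213.8)),("big_free",(193.9,364.2),(117,156.3)),
     ("sm_lk",(320.5,302.2),(168.7,230.4)),("sm_uk",(316.9,297.4),(168,233.6)),("sm_free",(321.4,339.4),(141,232.7)),("sm_grip",(322.4,307),(148.7,233.1))]:
        x,e=tri([ray(S,s),ray(T,t)]); print(nm,np.round(x*1000,1),np.round(np.array(e)*1000,1))
E
python3 fit.py
```

```text
[0.57891404 0.00114165 0.01760847] 1.0088907408368426
[[ 1.2 -0.2]
 [-1.4 -0.9]
 [-0.7  1.9]
 [-0.7  3.1]
 [-3.  -2. ]
 [ 0.5  0.9]
 [ 2.1  3.3]
 [-1.2  4.4]
 [-3.2 -1.3]
 [ 0.9  2.3]]
mid_lk [481.2 365.1  26.9] [6.4 6.4]
mid_uk [482.2 363.6 110.1] [2. 2.]
mid_grip [492.7 286.2 178.3] [0.2 0.2]
mid_free [510.8 209.1  74.1] [0. 0.]
big_lk [446.5 542.   14.3] [1.1 1.1]
big_uk [441.6 539.1 129.8] [0.3 0.3]
big_free [658.1 562.7 108.2] [3.5 3.5]
sm_lk [369.5 372.9  51.9] [7.6 7.6]
sm_uk [369.2 369.8  69.5] [4.1 4.1]
sm_free [367.3 475.6  67.1] [1.8 1.8]
sm_grip [370.4 426.8 143.5] [0.7 0.7]
```

```bash
python3 - <<'E'
from h import *
from fit import least_squares,P,S,T
obsd=[(S,(0,85,15),(276.8,300.9)),(S,(0,85,105),(275.9,286.1)),(S,(0,0,163),(272.9,244.9)),(S,(0,-75,70),(266.5,241)),(S,(0,0,0),(271.1,274.8)),
(T,(0,85,15),(172.1,202.4)),(T,(0,85,105),(168.3,202.3)),(T,(0,0,163),(186,198.9)),(T,(0,-75,70),(209.9,195.7)),(T,(0,0,0),(196.6,200))]
f=lambda p:np.concatenate([proj(C,P(p,X)+[0,0,.015])[0]-uv for C,X,uv in obsd])
r=least_squares(f,[.5,.28,.1],loss='soft_l1'); print(r.x,np.degrees(r.x[2]));print(np.round(r.fun.reshape(-1,2),1))
for n in ("side","top"):
    optics.capture(n)
    for th,h in [("blue_jar",110),("amber_bottle",130),("yellow_jar",90),("polish_tin",26),("shoe_last",0),("hammer",0),("brush",0)]:
        q=finder.place_of(th,n)
        print(n,th,[(np.round(atz(S if n=="side" else T,d['centre'],0)[:2]*1000).tolist(),round(d['conf'],2)) for d in q[:2]])
E
```

```text
[0.49514299 0.28380677 0.18804491] 10.774179521260313
[[-1.6 -0.1]
 [ 0.5 -0.5]
 [-1.  -0.8]
 [ 0.6 -1.8]
 [-0.7  0.1]
 [-0.9  2. ]
 [-1.6  1.2]
 [ 0.7 -0.6]
 [-0.5  0.2]
 [-3.9  0.6]]
side blue_jar [([778.0, 70.0], 0.8)]
side amber_bottle [([764.0, -73.0], 0.95)]
side yellow_jar [([739.0, 327.0], 0.74), ([578.0, -9.0], 0.52)]
side polish_tin [([675.0, 202.0], 0.57)]
side shoe_last [([686.0, -415.0], 0.6), ([768.0, -61.0], 0.31)]
side hammer [([312.0, -186.0], 0.97)]
side brush [([308.0, 172.0], 0.97)]
top blue_jar [([775.0, 78.0], 0.8), ([701.0, 216.0], 0.48)]
top amber_bottle [([530.0, -288.0], 0.72)]
top yellow_jar [([732.0, 321.0], 0.73), ([781.0, -62.0], 0.37)]
top polish_tin [([684.0, 208.0], 0.59)]
top shoe_last [([677.0, -417.0], 0.69)]
top hammer [([326.0, -206.0], 0.9), ([500.0, 278.0], 0.55)]
top brush [([324.0, 176.0], 0.7), ([734.0, 324.0], 0.38)]
```

```bash
python3 -m crank '[{"dz":-12,"wz":10.2},{"dz":-12,"wz":10.2},{"dz":-12,"wz":10.2},{"dz":-12,"wz":10.2},{"dz":-12,"wz":10.2},{"dz":-12,"wz":10.2},{"dz":-12,"wz":10.2},{"dz":-12,"wz":10.2},{"dz":-12,"wz":10.2},{"dz":-12,"wz":10.2}]' 40
```

```text
validation failed for argument at $[0]...
```

```bash
python3 -m crank '[{"dx":0,"dy":0,"dz":-12,"wx":0,"wy":0,"wz":10.2,"hand":100}]' 40
```

```text
time_s: 2.38
tcp_pos: [0.1536, -0.6567, 0.2376]
eef_rot: [-180.0, -0.1, 92.8]
contact_force: [0.5, 0.0, -0.2]
gripper_width: 0.0876
```

```bash
python3 -m crank '[{"dx":0,"dy":0,"dz":-12,"wx":0,"wy":0,"wz":10.2,"hand":100},{"dx":0,"dy":0,"dz":-12,"wx":0,"wy":0,"wz":10.2,"hand":100},{"dx":0,"dy":0,"dz":-12,"wx":0,"wy":0,"wz":10.2,"hand":100},{"dx":0,"dy":0,"dz":-12,"wx":0,"wy":0,"wz":10.2,"hand":100},{"dx":0,"dy":0,"dz":-12,"wx":0,"wy":0,"wz":10.2,"hand":100},{"dx":0,"dy":0,"dz":-12,"wx":0,"wy":0,"wz":10.2,"hand":100},{"dx":0,"dy":0,"dz":-12,"wx":0,"wy":0,"wz":10.2,"hand":100},{"dx":0,"dy":0,"dz":-12,"wx":0,"wy":0,"wz":10.2,"hand":100},{"dx":0,"dy":0,"dz":-12,"wx":0,"wy":0,"wz":10.1,"hand":100}]' 40
```

```text
time_s: 3.5
tcp_pos: [0.1537, -0.6572, 0.347]
eef_rot: [-180.0, -0.0, 0.9]
contact_force: [0.0, 0.3, -0.3]
gripper_width: 0.0878
```

```bash
python3 -m crank '[{"dx":50,"dy":-20,"dz":0,"wx":0,"wy":0,"wz":0,"hand":100},{"dx":50,"dy":-25,"dz":0,"wx":0,"wy":0,"wz":0,"hand":100},{"dx":50,"dy":-30,"dz":0,"wx":0,"wy":0,"wz":0,"hand":100},{"dx":50,"dy":-30,"dz":0,"wx":0,"wy":0,"wz":0,"hand":100},{"dx":50,"dy":-35,"dz":0,"wx":0,"wy":0,"wz":0,"hand":100},{"dx":50,"dy":-35,"dz":0,"wx":0,"wy":0,"wz":0,"hand":100},{"dx":50,"dy":-35,"dz":0,"wx":0,"wy":0,"wz":0,"hand":100},{"dx":50,"dy":-35,"dz":0,"wx":0,"wy":0,"wz":0,"hand":100},{"dx":40,"dy":-45,"dz":0,"wx":0,"wy":0,"wz":0,"hand":100},{"dx":20,"dy":-55,"dz":0,"wx":0,"wy":0,"wz":0,"hand":100}]'
python3 -c "
from plant import get_state;print(get_state()['joints'])"
```

```text
time_s: 4.75
tcp_pos: [0.6076, -0.3006, 0.3451]
eef_rot: [-180.0, 0.1, 1.3]
contact_force: [0.5, 0.2, -0.4]
gripper_width: 0.0874
[-9.88562485e+00  1.83683758e+01  1.26012401e+01 -4.48414189e-03
 -8.43284967e+01 -1.68851595e+02]
```

```bash
python3 - <<'E'
from h import *
from fit import P
s=get_state();im=optics.capture("wrist");C=cam("wrist",s);cv2.imwrite("pics/c.png",im)
p=(.5789,.0011,.0176)
for k,X in {"knob":(-80,-185,123),"hinge":(-80,-255,145),"tab":(-80,-130,145),"cs":(-15,-275,95),"cs2":(-15,-95,145),"cs3":(0,-95,145)}.items(): print(k,proj(C,P(p,X)))
for th in ["cover_hinge","cover_tab","knob_grip"]: print(th,[(d['centre'],d['conf']) for d in finder.place_of(th,"wrist")])
E
```

```text
knob [[163.99725328  59.22518069]]
hinge [[162.04999934 122.37904002]]
tab [[155.9074798   2.5905838]]
cs [[224.42157484 135.22356291]]
cs2 [[217.39492604 -34.33877556]]
cs3 [[232.05334649 -34.48216349]]
cover_hinge [([162.9, 124.7], 0.89)]
cover_tab [([157.8, 2.7], 0.75)]
knob_grip []
```

View pics/c.png

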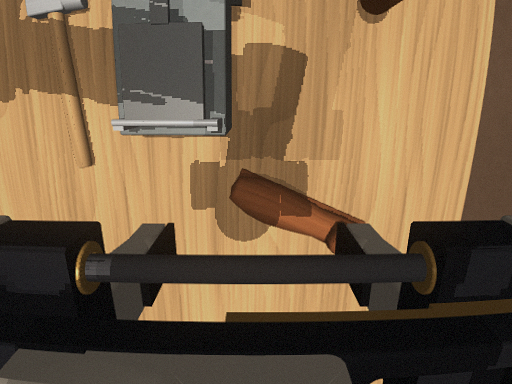

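```bash
python3 -m crank '[{"dx":1,"dy":-37,"dz":0,"wx":0,"wy":0,"wz":-10.5,"hand":100},{"dx":8,"dy":-36,"dz":0,"wx":0,"wy":0,"wz":-10.5,"hand":100},{"dx":14,"dy":-34,"dz":0,"wx":0,"wy":0,"wz":-10.5,"hand":100},{"dx":20,"dy":-31,"dz":0,"wx":0,"wy":0,"wz":-10.5,"hand":100},{"dx":25,"dy":-27,"dz":0,"wx":0,"wy":0,"wz":-10.5,"hand":100},{"dx":30,"dy":-22,"dz":0,"wx":0,"wy":0,"wz":-10.5,"hand":100},{"dx":33,"dy":-16,"dz":0,"wx":0,"wy":0,"wz":-10.5,"hand":100},{"dx":36,"dy":-10,"dz":0,"wx":0,"wy":0,"wz":-10.5,"hand":100},{"dx":37,"dy":-3,"dz":0,"wx":0,"wy":0,"wz":-10.5,"hand":100},{"dx":37,"dy":4,"dz":0,"wx":0,"wy":0,"wz":-10.5,"hand":100}]' && python3 -m crank '[{"dx":0,"dy":0,"dz":0,"wx":0,"wy":0,"wz":-10.6,"hand":100},{"dx":0,"dy":0,"dz":0,"wx":0,"wy":0,"wz":-10.6,"hand":100},{"dx":0,"dy":0,"dz":0,"wx":0,"wy":0,"wz":-10.6,"hand":100},{"dx":0,"dy":0,"dz":0,"wx":0,"wy":0,"wz":-10.6,"hand":100},{"dx":0,"dy":0,"dz":0,"wx":0,"wy":0,"wz":-10.6,"hand":100},{"dx":0,"dy":0,"dz":0,"wx":0,"wy":0,"wz":-10.6,"hand":100},{"dx":0,"dy":0,"dz":0,"wx":0,"wy":0,"wz":-10.6,"hand":100}]'
python3 - <<'E'
from h import *
from fit import P
im=optics.capture("wrist");s=get_state();C=cam("wrist",s);cv2.imwrite("pics/d.png",im)
p=(.5789,.0011,.0176)
print(s['joints'])
for k,X in {"uptip":(22,85,141),"up":(22,85,117),"lptip":(22,85,51),"lp":(22,85,27)}.items(): print(k,proj(C,P(p,X)))
for th in ["upper_pin","lower_pin"]: print(th,[(d['centre'],d['conf']) for d in finder.place_of(th,"wrist")])
E
```

```text
time_s: 6.2
tcp_pos: [0.6066, 0.0674, 0.3469]
eef_rot: [180.0, 0.0, 106.5]
contact_force: [0.5, 0.2, 0.1]
gripper_width: 0.0876
time_s: 7.08
tcp_pos: [0.6067, 0.0661, 0.3467]
eef_rot: [-180.0, 0.0, -179.3]
contact_force: [0.2, 0.3, 0.8]
gripper_width: 0.0879
[ 2.45501867e+01  1.15090601e+01  3.63515857e+00  1.27217733e-02
 -8.21067872e+01 -2.33157807e+01]
uptip [[262.61460095 181.8756326 ]]
up [[262.21332524 177.03434732]]
lptip [[261.31571045 166.21938363]]
lp [[261.04738436 162.9903336 ]]
upper_pin [([255.9, 179.6], 0.57), ([210.1, 227.5], 0.16)]
lower_pin []
```

View pics/d.png

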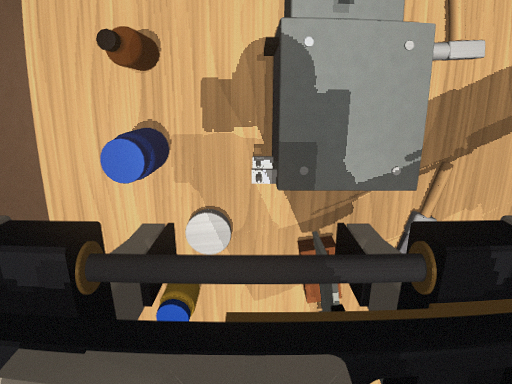

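```bash
python3 - <<'E'
from h import *
im=cv2.imread("pics/d.png"); crop(im,(275,165),80,60,10,'d1'); crop(im,(350,110),190,190,3,'d2')
E
```

```text
(no output)
```

View pics/d1.png

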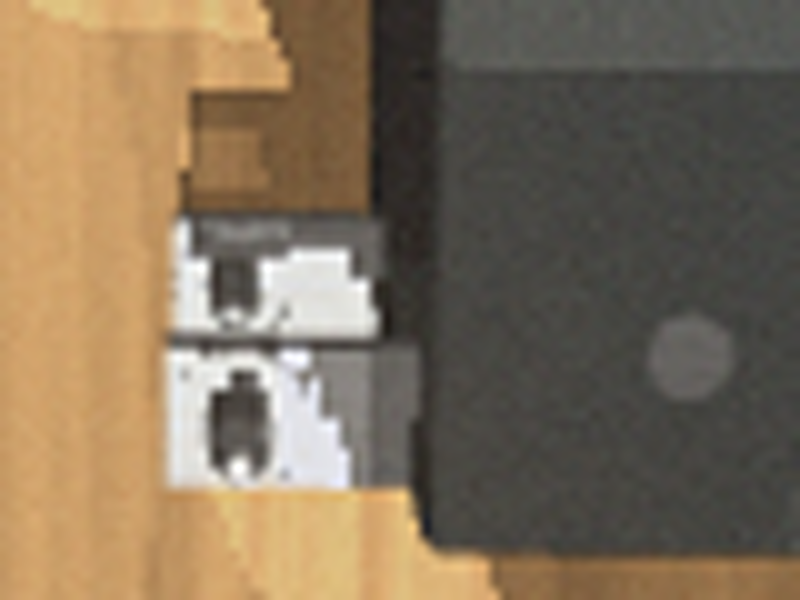

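View pics/d2.png

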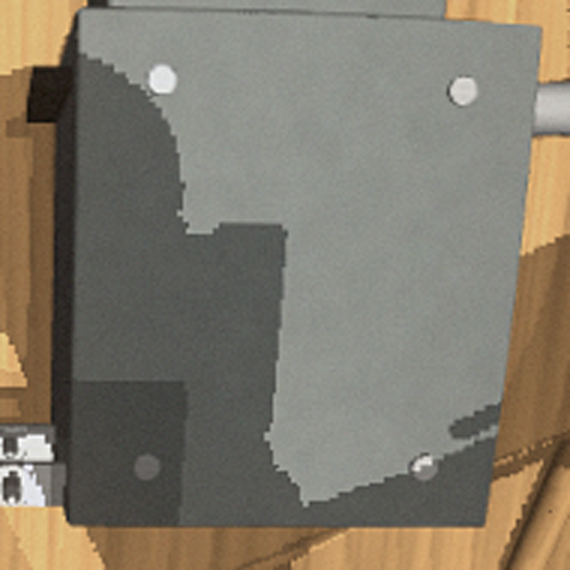

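```bash
python3 - <<'E'
from h import *
from fit import P,least_squares
s=get_state();C=cam("wrist",s)
ob=[((22,85,141),(258.9,181.7)),((22,85,51),(258.4,166.5)),((0,95,145),(278.3,189.3)),((0,-95,145),(281.7,18.3)),((-170,-95,145),(435.3,23.3)),((-170,95,145),(416.7,190))]
f=lambda p:np.concatenate([proj(C,P(p,X))[0]-uv for X,uv in ob])
r=least_squares(f,[.58,0,0]);print(r.x,np.degrees(r.x[2]));print(np.round(f(r.x).reshape(-1,2),1))
print(P(r.x,(22,85,27)))
for X,uv in ob[:2]: print(atz(C,uv,X[2]/1000))
E
```

```text
[0.58224595 0.00193309 0.00315231] 0.1806139636980247
[[ 0.1  0.2]
 [-0.  -0.2]
 [-0.7  1.7]
 [-1.1 -1.5]
 [ 1.3 -0.6]
 [ 0.8  1. ]]
[0.60397789 0.08700202 0.027     ]
[0.6040783  0.08673157 0.141     ]
[0.60391038 0.08736958 0.051     ]
```

```bash
python3 -m crank '[{"dx":28,"dy":40,"dz":0,"wx":0,"wy":0,"wz":-2.5,"hand":100},{"dx":28,"dy":40,"dz":0,"wx":0,"wy":0,"wz":-2.5,"hand":100},{"dx":28,"dy":40,"dz":0,"wx":0,"wy":0,"wz":-2.5,"hand":100},{"dx":28,"dy":45,"dz":0,"wx":0,"wy":0,"wz":-2.5,"hand":100},{"dx":0,"dy":0,"dz":0,"wx":0,"wy":0,"wz":0,"hand":100}]'
python3 - <<'E'
from h import *
from fit import P
im=optics.capture("wrist");s=get_state();C=cam("wrist",s);cv2.imwrite("pics/e.png",im)
p=(.4951,.2838,.188)
print(s['tcp_pos'],s['eef_rot'])
for k,X in {"gripL":(0,-30,180),"gripR":(0,30,180),"free":(0,-75,140)}.items(): print(k,proj(C,P(p,X)+[0,0,.015]))
for th in ["door_grip","free_edge"]: print(th,[(d['centre'],d['conf']) for d in finder.place_of(th,"wrist")])
crop(im,(256,130),240,180,3.3,'e1')
E
```

```text
time_s: 7.85
tcp_pos: [0.481, 0.2255, 0.3472]
eef_rot: [179.9, 0.1, -169.6]
contact_force: [0.7, -0.6, 0.6]
gripper_width: 0.0875
[0.48188744 0.22459515 0.34710335] [ 1.79972049e+02  5.04856326e-02 -1.69632349e+02]
gripL [[233.58443176 200.37841994]]
gripR [[235.07347812 253.04213004]]
free [[235.00845115 150.66100867]]
door_grip [([306.0, 305.8], 0.87), ([234.8, 215.9], 0.8), ([80.4, 10.6], 0.58), ([236.7, 262.3], 0.48)]
free_edge [([292.1, 310.4], 0.96), ([242.9, 137.2], 0.92), ([237.3, 260.1], 0.19), ([170.4, 24.8], 0.16)]
```

View pics/e1.png

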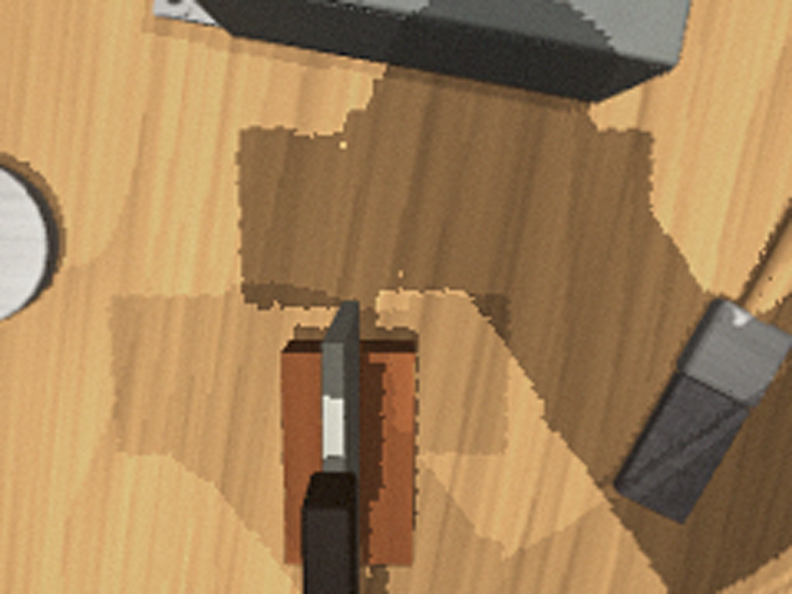

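```bash
python3 - <<'E'
from h import *
from fit import P,least_squares
s=get_state();C=cam("wrist",s)
ob=[((0,-75,140),(237.2,143.9)),((0,-30,180),(235.8,193.9)),((0,-30,140),(237.0,178))]
for X,uv in ob[:2]: print(X,atz(C,uv,X[2]/1000+.015))
a=atz(C,(237.2,143.9),.155);b=atz(C,(237.0,178),.155);print(np.degrees(np.arctan2(*(b-a)[:2]*[-1,1])))
E
```

```text
(0, -75, 140) [0.50875347 0.20091362 0.155     ]
(0, -30, 180) [0.50045963 0.24568416 0.195     ]
9.144508934575653
```

```bash
python3 -m crank '[{"dx":-11,"dy":24,"dz":20,"wx":0,"wy":0,"wz":0,"hand":100},{"dx":-11,"dy":23,"dz":30,"wx":0,"wy":0,"wz":0,"hand":100},{"dx":0,"dy":0,"dz":40,"wx":0,"wy":0,"wz":0,"hand":100},{"dx":0,"dy":0,"dz":0,"wx":0,"wy":0,"wz":0,"hand":100}]'
python3 - <<'E'
from h import *
s=get_state();im=optics.capture("wrist");cv2.imwrite("pics/f.png",im);print(s['tcp_pos'],s['eef_rot'])
E
```

```text
time_s: 8.5
tcp_pos: [0.495, 0.272, 0.2534]
eef_rot: [-179.8, -0.3, -169.7]
contact_force: [0.2, 0.6, 0.6]
gripper_width: 0.0877
[0.49502106 0.27196426 0.25343798] [-179.78841522   -0.32517166 -169.73510543]
```

View pics/f.png

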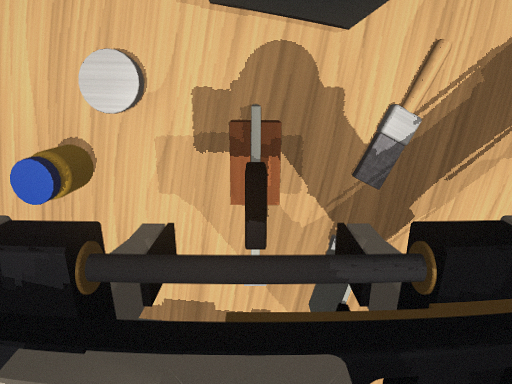

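```bash
python3 - <<'E'
from h import *
s=get_state();C=cam("wrist",s)
a=atz(C,(256,163.5),.195);b=atz(C,(256.3,247.5),.195);f=atz(C,(256,104.5),.155)
print(a,b,(a+b)/2,np.linalg.norm(a-b),f,np.linalg.norm(f-(a+b)/2), np.degrees(np.arctan2(-(b-a)[0],(b-a)[1])))
E
```

```text
[0.50247223 0.24209758 0.195     ] [0.49058833 0.30580838 0.195     ] [0.49653028 0.27395298 0.195     ] 0.06480967072086763 [0.50949961 0.20293128 0.155     ] 0.0825365749236602 10.565889753733694
```

```bash
python3 -m crank '[{"dx":0,"dy":2,"dz":40,"wx":0,"wy":0,"wz":-0.3,"hand":100},{"dx":0,"dy":1,"dz":34,"wx":0,"wy":0,"wz":0,"hand":100},{"dx":0,"dy":0,"dz":20,"wx":0,"wy":0,"wz":0,"hand":100},{"dx":0,"dy":0,"dz":0,"wx":0,"wy":0,"wz":0,"hand":100},{"dx":0,"dy":0,"dz":0,"wx":0,"wy":0,"wz":0,"hand":0},{"dx":0,"dy":0,"dz":0,"wx":0,"wy":0,"wz":0,"hand":0},{"dx":0,"dy":0,"dz":0,"wx":0,"wy":0,"wz":0,"hand":0},{"dx":0,"dy":0,"dz":0,"wx":0,"wy":0,"wz":0,"hand":0},{"dx":0,"dy":0,"dz":0,"wx":0,"wy":0,"wz":0,"hand":0}]' 45
```

```text
time_s: 9.68
tcp_pos: [0.495, 0.277, 0.1627]
eef_rot: [180.0, 0.0, -169.2]
contact_force: [-0.4, 0.3, 0.3]
gripper_width: 0.0433
```

```bash
python3 -m crank '[{"dx":0,"dy":0,"dz":0,"wx":0,"wy":0,"wz":0,"hand":0},{"dx":0,"dy":0,"dz":0,"wx":0,"wy":0,"wz":0,"hand":0},{"dx":0,"dy":0,"dz":0,"wx":0,"wy":0,"wz":0,"hand":0},{"dx":0,"dy":0,"dz":0,"wx":0,"wy":0,"wz":0,"hand":0}]' 45
```

```text
time_s: 10.18
tcp_pos: [0.4949, 0.277, 0.1625]
eef_rot: [-180.0, -0.0, -169.2]
contact_force: [-0.5, -0.0, 0.0]
gripper_width: 0.0158
```

```bash
python3 -m crank '[{"dx":0,"dy":0,"dz":-8,"wx":0,"wy":0,"wz":0,"hand":0},{"dx":0,"dy":0,"dz":-14,"wx":0,"wy":0,"wz":0,"hand":0},{"dx":0,"dy":0,"dz":-14,"wx":0,"wy":0,"wz":0,"hand":0},{"dx":0,"dy":0,"dz":-14,"wx":0,"wy":0,"wz":0,"hand":0},{"dx":0,"dy":0,"dz":0,"wx":0,"wy":0,"wz":0,"hand":0}]'
python3 - <<'E'
from h import *
s=get_state();im=optics.capture("wrist");cv2.imwrite("pics/g.png",im);print(s['tcp_pos'],s['eef_rot'],s['moment'])
crop(optics.capture("side"),(265,260),130,130,4.5,'g_side')
E
```

```text
time_s: 10.8
tcp_pos: [0.4957, 0.2776, 0.2143]
eef_rot: [179.9, 0.1, -169.2]
contact_force: [-0.5, 0.4, -3.6]
gripper_width: 0.0153
[0.49571648 0.27764558 0.21433814] [ 1.79901186e+02  1.49025811e-01 -1.69227553e+02] [0.03950249 0.15161635 0.02393911]
```

View pics/g.png

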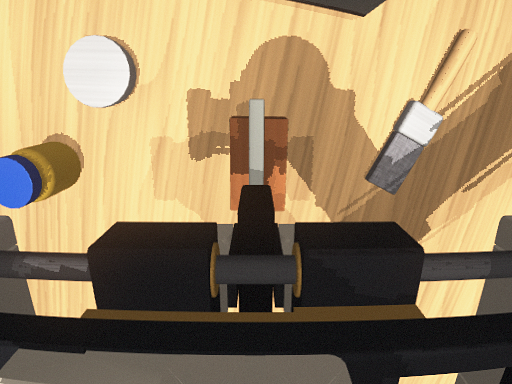

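View pics/g_side.png

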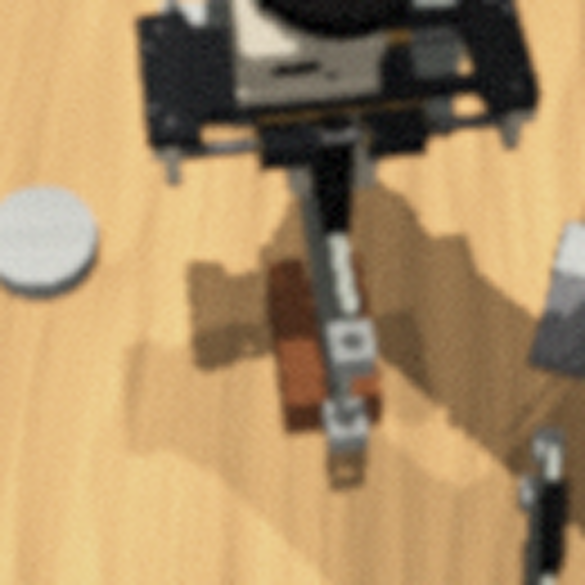

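```bash
python3 - <<'E'
from h import *
c=optics.calibration("wrist");T=c['T_tool_cam'];Ct=(c['intrinsics'],c['k1'],np.linalg.inv(T)[:3,:3],np.linalg.inv(T)[:3,3])
im=cv2.imread("pics/g.png");crop(im,(258,150),100,120,5,'g1')
for y in (-80,-78,-76,-74,-72): print(y,proj(Ct,np.array([[0,y,7.5],[0,y,147.5]])/1000).tolist(), proj(Ct,np.array([[0,y+45,-32.5],[0,y+45,9.5]])/1000).tolist())
E
```

```text
-80 [[257.9611979841317, 88.9699575255224], [256.85312043801827, 93.52472123111224]] [[258.408011052548, 198.87944260046487], [257.7373724597439, 175.22671971506978]]
-78 [[257.952620758861, 93.0634331695939], [256.8500797603392, 95.7321426888869]] [[258.3931964070511, 203.45531272091958], [257.7285751058445, 178.80599800585338]]
-76 [[257.944004159387, 97.13783642269824], [256.8470336831645, 97.93391615899756]] [[258.3783934220192, 207.99178098918676], [257.7197775354593, 182.36332410026202]]
-74 [[257.93535058598553, 101.19288031943651], [256.84398242931246, 100.12999716991149]] [[258.3636048926369, 212.48885253123774], [257.7109808813933, 185.89865751986054]]
-72 [[257.92666236554896, 105.2282936925797], [256.8409262177841, 102.32034259839887]] [[258.34883349485887, 216.9465483195582], [257.7021862405269, 189.4119644097203]]
```

View pics/g1.png

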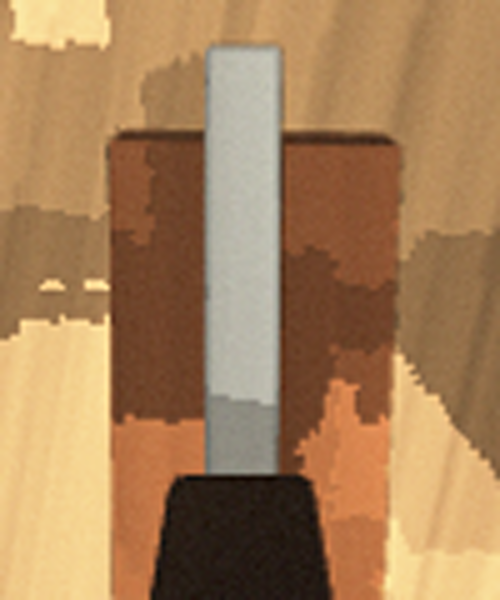

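```bash
python3 -m crank '[{"dx":-30.5,"dy":-21.5,"dz":0,"wx":0,"wy":0,"wz":2.1,"hand":0},{"dx":-31,"dy":-20.5,"dz":0,"wx":0,"wy":0,"wz":2.1,"hand":0},{"dx":-32,"dy":-19.5,"dz":0,"wx":0,"wy":0,"wz":2,"hand":0},{"dx":-32.5,"dy":-18,"dz":0,"wx":0,"wy":0,"wz":2,"hand":0},{"dx":-33,"dy":-17,"dz":0,"wx":0,"wy":0,"wz":2,"hand":0},{"dx":0,"dy":-33,"dz":0,"wx":0,"wy":0,"wz":0,"hand":0},{"dx":0,"dy":-33,"dz":0,"wx":0,"wy":0,"wz":0,"hand":0},{"dx":0,"dy":-33,"dz":0,"wx":0,"wy":0,"wz":0,"hand":0},{"dx":0,"dy":-33,"dz":0,"wx":0,"wy":0,"wz":0,"hand":0},{"dx":0,"dy":-33,"dz":5,"wx":0,"wy":0,"wz":0,"hand":0}]' && python3 -m crank '[{"dx":0,"dy":-28,"dz":5,"wx":0,"wy":0,"wz":0,"hand":0},{"dx":0,"dy":0,"dz":5,"wx":0,"wy":0,"wz":0,"hand":0},{"dx":0,"dy":0,"dz":0,"wx":0,"wy":0,"wz":0,"hand":0}]'
python3 - <<'E'
from h import *
s=get_state();im=optics.capture("wrist");cv2.imwrite("pics/i.png",im);print(s['tcp_pos'],s['eef_rot'],s['moment'])
a=optics.capture("side");crop(a,(260,200),130,130,4.5,'i_side')
cv2.imwrite("pics/i_sidefull.png",a);cv2.imwrite("pics/i_top.png",optics.capture("top"))
E
```

```text
time_s: 12.15
tcp_pos: [0.6657, 0.0334, 0.2068]
eef_rot: [-180.0, -0.0, -179.4]
contact_force: [0.6, 0.3, -5.6]
gripper_width: 0.0158
time_s: 12.52
tcp_pos: [0.6657, 0.0065, 0.1963]
eef_rot: [-180.0, -0.1, -179.5]
contact_force: [0.2, 0.1, -4.2]
gripper_width: 0.0157
[0.66573638 0.00650343 0.19630951] [-1.79989902e+02 -1.13003419e-01 -1.79461439e+02] [0.04427237 0.08117669 0.0268284 ]
```

View pics/i.png

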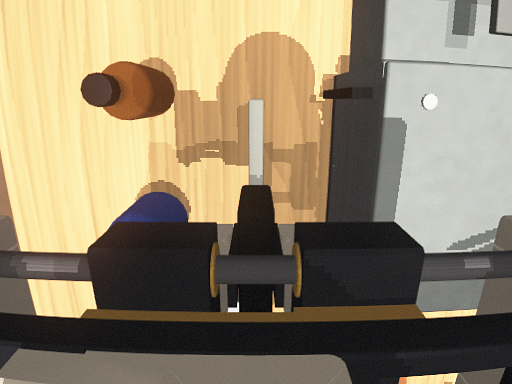

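View pics/i_side.png

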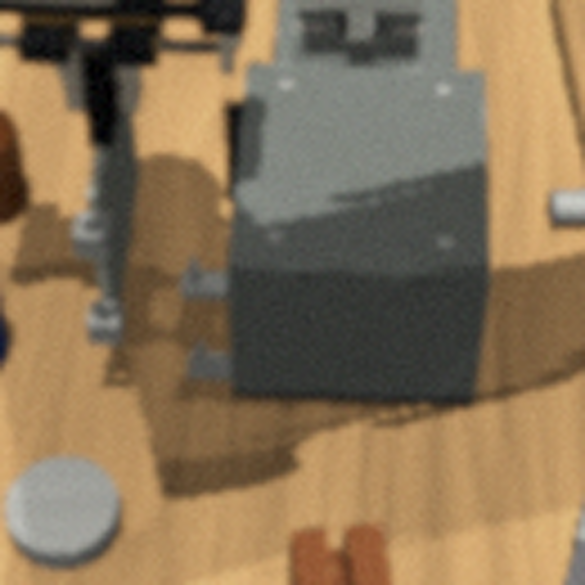

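```bash
python3 -m crank '[{"dx":12,"dy":-2,"dz":0,"wx":0,"wy":0,"wz":0,"hand":0},{"dx":16,"dy":-2,"dz":0,"wx":0,"wy":0,"wz":0,"hand":0},{"dx":14,"dy":0,"dz":0,"wx":0,"wy":0,"wz":0,"hand":0},{"dx":12,"dy":0,"dz":0,"wx":0,"wy":0,"wz":0,"hand":0},{"dx":8,"dy":0,"dz":0,"wx":0,"wy":0,"wz":0,"hand":0},{"dx":0,"dy":0,"dz":0,"wx":0,"wy":0,"wz":0,"hand":0},{"dx":0,"dy":0,"dz":0,"wx":0,"wy":0,"wz":0,"hand":0}]'
python3 - <<'E'
from h import *
s=get_state();im=optics.capture("wrist");cv2.imwrite("pics/j.png",im);print(s['tcp_pos'],s['eef_rot'],s['moment'])
a=optics.capture("side");crop(a,(240,205),60,60,10,'j_side');b=optics.capture("top");crop(b,(255,180),80,60,10,'j_top')
E
```

```text
time_s: 13.55
tcp_pos: [0.6043, 0.0017, 0.1975]
eef_rot: [-180.0, -0.0, -179.4]
contact_force: [-0.4, -2.2, -4.0]
gripper_width: 0.0155
[0.6042686  0.00169637 0.19751227] [-1.79980717e+02 -2.57659708e-02 -1.79425650e+02] [-0.67786436  0.46623625  0.10391916]
```

View pics/j_side.png

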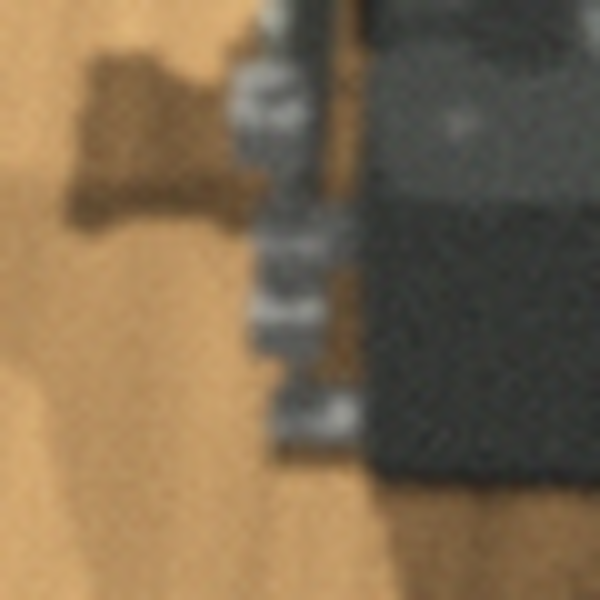

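View pics/j.png

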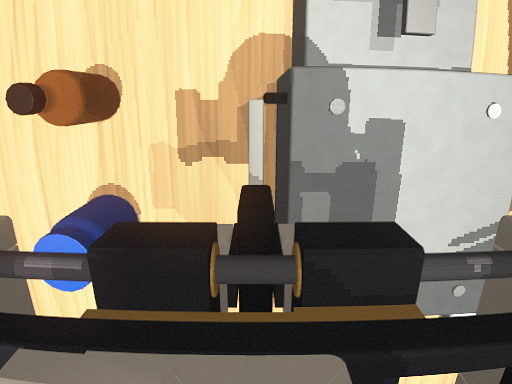

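```bash
python3 -m crank '[{"dx":0,"dy":0,"dz":0,"wx":0,"wy":0,"wz":0,"hand":0},{"dx":0,"dy":0,"dz":0,"wx":0,"wy":0,"wz":0,"hand":0}]'
python3 - <<'E'
from h import *
for i in range(3):
    s=get_state();print(s['contact_force'],s['moment']);
s=get_state()
C=cam("wrist",s);im=cv2.imread("pics/j.png");crop(im,(285,130),130,110,6,'j1')
E
```

```text
time_s: 13.95
tcp_pos: [0.6044, 0.0018, 0.1974]
eef_rot: [-180.0, -0.0, -179.4]
contact_force: [-0.5, -3.5, -4.3]
gripper_width: 0.0159
[-0.46821793 -3.47065507 -4.29629814] [-0.93495625  0.29648861  0.0357435 ]
[-0.46821793 -3.47065507 -4.29629814] [-0.93495625  0.29648861  0.0357435 ]
[-0.46821793 -3.47065507 -4.29629814] [-0.93495625  0.29648861  0.0357435 ]
```

View pics/j1.png

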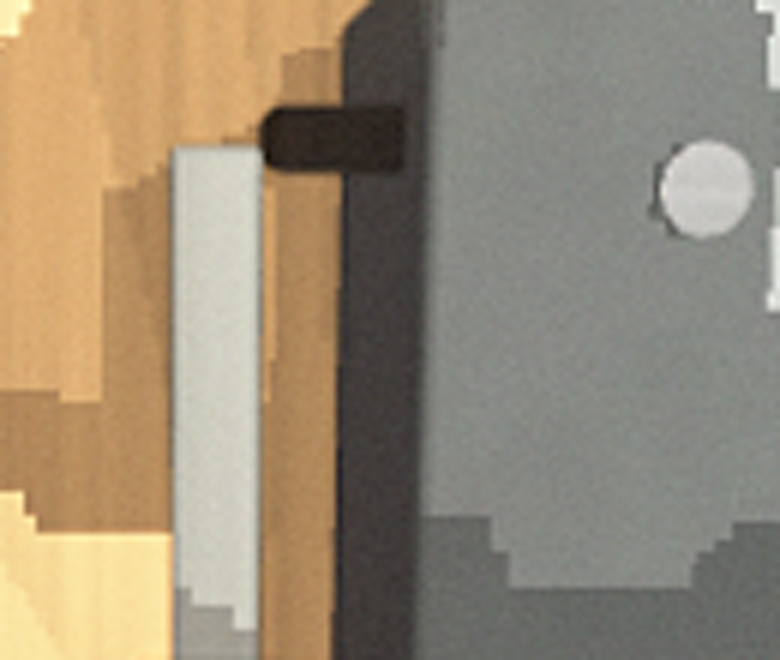

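View pics/j_top.png

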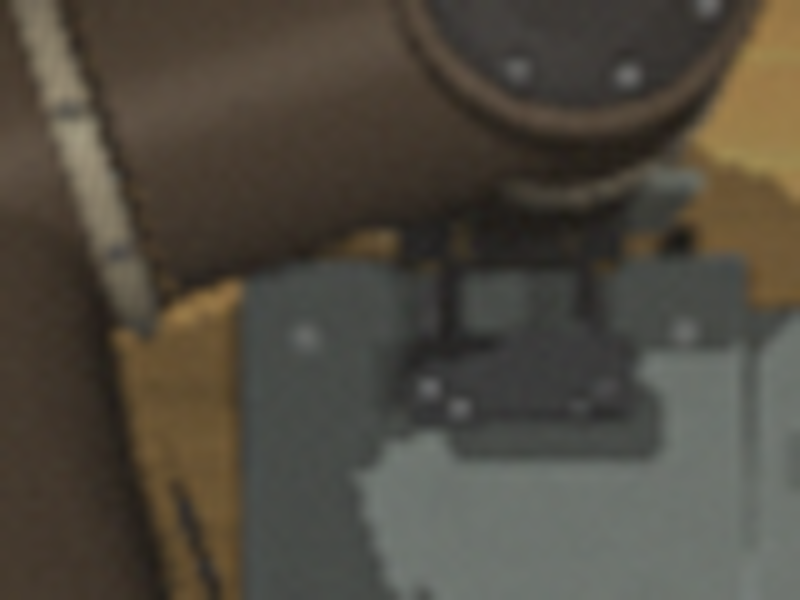

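```bash
python3 -m crank '[{"dx":0,"dy":-1,"dz":0,"wx":0,"wy":0,"wz":0,"hand":0},{"dx":0,"dy":0,"dz":0,"wx":0,"wy":0,"wz":0,"hand":0}]'
python3 - <<'E'
from h import *
s=get_state();print(s['contact_force'],s['moment'],s['tcp_pos']);
C=cam("wrist",s);z=.145
a=atz(C,(292.8,96.7),z);b=atz(C,(289.2,160.8),z);print(a,b,np.degrees(np.arctan2(-(b-a)[0],(b-a)[1])))
z=s['tcp_pos'][2]-.0075
for c in ((172,148),(172,560),(260,148),(260,560)): print(atz(C,(220+c[0]/6,75+c[1]/6),z))
E
```

```text
time_s: 14.2
tcp_pos: [0.6045, 0.0011, 0.1975]
eef_rot: [180.0, 0.0, -179.4]
contact_force: [0.0, 0.3, -4.4]
gripper_width: 0.0159
[ 0.03791673  0.26591939 -4.42657214] [0.03245994 0.15712621 0.01319921] [0.60451312 0.00113405 0.19752343]
[ 0.58281538 -0.07538416  0.145     ] [ 0.58363118 -0.03348001  0.145     ] -1.1152955716692028
[ 0.61017227 -0.07330838  0.19002343]
[ 0.60999123 -0.03780791  0.19002343]
[ 0.60276387 -0.07338486  0.19002343]
[ 0.60218399 -0.03788966  0.19002343]
```

```bash
python3 - <<'E'
from h import *
import numpy as np
S=cam("side"); st=get_state()
a=optics.capture("side"); big=cv2.resize(a[170:245,205:280],None,fx=8,fy=8,interpolation=cv2.INTER_CUBIC)
def box(cx,cy,z0,z1,hx,hy,col):
    pts=[(cx+i*hx,cy+j*hy,z) for z in (z0,z1) for i in(-1,1) for j in(-1,1)]
    q=(proj(S,np.array(pts))-[205,170]+.5)*8
    for i,j in [(0,1),(1,3),(3,2),(2,0),(4,5),(5,7),(7,6),(6,4),(0,4),(1,5),(2,6),(3,7)]:
        cv2.line(big,tuple(int(v) for v in q[i]),tuple(int(v) for v in q[j]),col,1)
kx,ky=.6050,.0011+.085
e=st['tcp_pos'][2]-.1475
for z in (.015,.105): box(kx,ky,e+z,e+z+.020,.011,.011,(0,0,255))
for z in (.027,.117): box(.604,.087,z-.009,z,.009,.009,(0,255,0)); box(.604,.087,z,z+.024,.002,.002,(255,0,0))
cv2.imwrite("pics/k.png",big)
E
```

```text
(no output)
```

View pics/k.png

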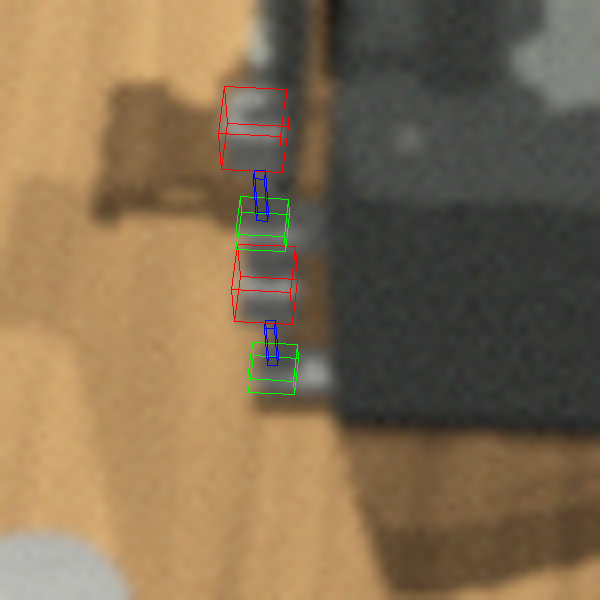

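```bash
python3 -m crank '[{"dx":1.5,"dy":-0.5,"dz":0,"wx":0,"wy":0,"wz":0,"hand":0},{"dx":0,"dy":0,"dz":6,"wx":0,"wy":0,"wz":0,"hand":0},{"dx":0,"dy":0,"dz":6,"wx":0,"wy":0,"wz":0,"hand":0},{"dx":0,"dy":0,"dz":2,"wx":0,"wy":0,"wz":0,"hand":0},{"dx":0,"dy":0,"dz":2,"wx":0,"wy":0,"wz":0,"hand":0},{"dx":0,"dy":0,"dz":0,"wx":0,"wy":0,"wz":0,"hand":0}]'
python3 - <<'E'
from h import *
s=get_state();print(s['contact_force'],s['moment'],s['tcp_pos'])
E
```

```text
time_s: 15.0
tcp_pos: [0.6028, 0.0003, 0.1814]
eef_rot: [-180.0, -0.0, -179.4]
contact_force: [-0.2, -0.4, -4.2]
gripper_width: 0.0157
[-0.18062136 -0.37363906 -4.18542125] [ 0.01683291  0.06599574 -0.03176088] [6.02788295e-01 3.00668309e-04 1.81426341e-01]
```

```bash
python3 -m crank '[{"dx":0,"dy":0,"dz":2,"wx":0,"wy":0,"wz":0,"hand":0},{"dx":0,"dy":0,"dz":2,"wx":0,"wy":0,"wz":0,"hand":0},{"dx":0,"dy":0,"dz":0,"wx":0,"wy":0,"wz":0,"hand":0}]'
python3 - <<'E'
from h import *
s=get_state();print(s['contact_force'],s['moment'],s['tcp_pos'])
a=optics.capture("side");crop(a,(240,205),60,60,10,'l_side')
E
```

```text
time_s: 15.38
tcp_pos: [0.6027, 0.0003, 0.1773]
eef_rot: [-180.0, -0.0, -179.4]
contact_force: [0.4, -0.4, -3.7]
gripper_width: 0.0157
[ 0.3973176  -0.41729445 -3.72421138] [-0.01698996  0.06852042  0.04770082] [6.02681910e-01 2.65045118e-04 1.77345746e-01]
```

View pics/l_side.png

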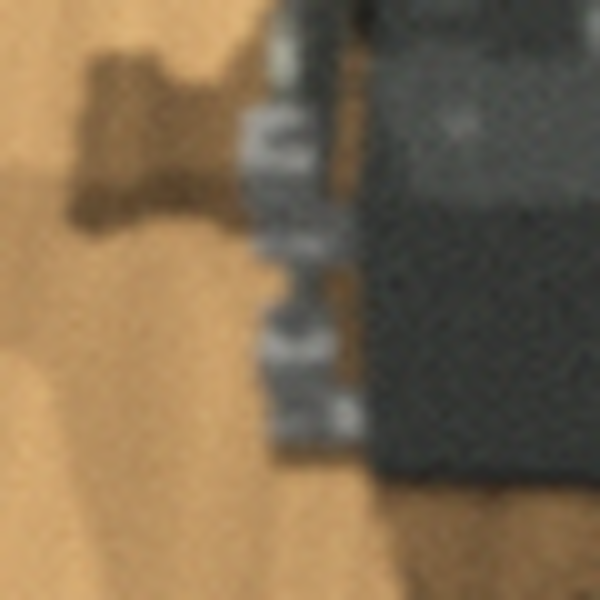

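Free descent, 6 mm engaged, and the knuckles line up with the brackets in the side picture (upper about crop (285,150), lower (300,350)). I'll go on in small steps.

```bash
python3 -m crank '[{"dx":0,"dy":0,"dz":2.5,"wx":0,"wy":0,"wz":0,"hand":0},{"dx":0,"dy":0,"dz":2.5,"wx":0,"wy":0,"wz":0,"hand":0},{"dx":0,"dy":0,"dz":0,"wx":0,"wy":0,"wz":0,"hand":0}]'
python3 - <<'E'
from h import *
s=get_state();print(s['contact_force'],s['moment'],s['tcp_pos'])
E
python3 -m crank '[{"dx":0,"dy":0,"dz":2.5,"wx":0,"wy":0,"wz":0,"hand":0},{"dx":0,"dy":0,"dz":2.5,"wx":0,"wy":0,"wz":0,"hand":0},{"dx":0,"dy":0,"dz":0,"wx":0,"wy":0,"wz":0,"hand":0}]'
python3 - <<'E'
from h import *
s=get_state();print(s['contact_force'],s['moment'],s['tcp_pos'])
E
```

```text
time_s: 15.8
tcp_pos: [0.6026, 0.0003, 0.1722]
eef_rot: [-180.0, -0.0, -179.4]
contact_force: [-0.2, 0.5, -4.1]
gripper_width: 0.0156
[-0.22101886  0.49180894 -4.08957157] [ 0.01366637  0.16164141 -0.08238031] [6.02612469e-01 2.77330392e-04 1.72226803e-01]
time_s: 16.18
tcp_pos: [0.6026, 0.0003, 0.1672]
eef_rot: [-180.0, -0.0, -179.4]
contact_force: [-0.6, -0.2, -4.2]
gripper_width: 0.0158
[-0.64810381 -0.20399837 -4.2138971 ] [-0.04150686  0.13384607  0.05478368] [6.02622369e-01 2.91615472e-04 1.67249872e-01]
```

```bash
python3 -m crank '[{"dx":0,"dy":0,"dz":2,"wx":0,"wy":0,"wz":0,"hand":0},{"dx":0,"dy":0,"dz":2,"wx":0,"wy":0,"wz":0,"hand":0},{"dx":0,"dy":0,"dz":1.5,"wx":0,"wy":0,"wz":0,"hand":0},{"dx":0,"dy":0,"dz":0,"wx":0,"wy":0,"wz":0,"hand":0}]'
python3 -m crank '[{"dx":0,"dy":0,"dz":1,"wx":0,"wy":0,"wz":0,"hand":0},{"dx":0,"dy":0,"dz":0,"wx":0,"wy":0,"wz":0,"hand":0}]'
```

```text
time_s: 16.68
tcp_pos: [0.6027, 0.0003, 0.1619]
eef_rot: [-180.0, -0.0, -179.4]
contact_force: [0.4, -0.1, -4.3]
gripper_width: 0.0157
time_s: 16.92
tcp_pos: [0.6028, 0.0003, 0.161]
eef_rot: [180.0, -0.0, -179.4]
contact_force: [0.2, -0.6, -4.1]
gripper_width: 0.0156
```

```bash
python3 -m crank '[{"dx":0,"dy":0,"dz":1,"wx":0,"wy":0,"wz":0,"hand":0},{"dx":0,"dy":0,"dz":0,"wx":0,"wy":0,"wz":0,"hand":0}]'
python3 -m crank '[{"dx":0,"dy":0,"dz":0.5,"wx":0,"wy":0,"wz":0,"hand":0},{"dx":0,"dy":0,"dz":0,"wx":0,"wy":0,"wz":0,"hand":0}]'

```

```text
time_s: 17.18
tcp_pos: [0.6027, 0.0003, 0.16]
eef_rot: [-180.0, -0.0, -179.4]
contact_force: [0.1, -0.1, -4.3]
gripper_width: 0.0161
time_s: 17.42
tcp_pos: [0.6028, 0.0003, 0.1595]
eef_rot: [-180.0, -0.0, -179.4]
contact_force: [-0.3, -0.1, -4.9]
gripper_width: 0.0159
```

```bash
python3 -m crank '[{"dx":0,"dy":0,"dz":0.7,"wx":0,"wy":0,"wz":0,"hand":0},{"dx":0,"dy":0,"dz":0,"wx":0,"wy":0,"wz":0,"hand":0}]'
python3 -m crank '[{"dx":0,"dy":0,"dz":0.5,"wx":0,"wy":0,"wz":0,"hand":0},{"dx":0,"dy":0,"dz":0,"wx":0,"wy":0,"wz":0,"hand":0}]'

```

```text
time_s: 17.68
tcp_pos: [0.6029, 0.0003, 0.1591]
eef_rot: [-180.0, 0.0, -179.4]
contact_force: [-1.0, -0.0, -2.8]
gripper_width: 0.0156
time_s: 17.92
tcp_pos: [0.6031, 0.0002, 0.159]
eef_rot: [-180.0, 0.0, -179.4]
contact_force: [-0.3, -1.2, 2.9]
gripper_width: 0.0158
```

```bash
python3 -m crank '[{"dx":0,"dy":0,"dz":-0.6,"wx":0,"wy":0,"wz":0,"hand":0},{"dx":0,"dy":0,"dz":0,"wx":0,"wy":0,"wz":0,"hand":50},{"dx":0,"dy":0,"dz":0,"wx":0,"wy":0,"wz":0,"hand":50},{"dx":0,"dy":0,"dz":0,"wx":0,"wy":0,"wz":0,"hand":50},{"dx":0,"dy":0,"dz":0,"wx":0,"wy":0,"wz":0,"hand":50}]'
python3 - <<'E'
from h import *
s=get_state();im=optics.capture("wrist");cv2.imwrite("pics/m.png",im);print(s['tcp_pos'],s['contact_force'])
E
```

```text
time_s: 18.55
tcp_pos: [0.6029, 0.0004, 0.159]
eef_rot: [180.0, 0.0, -179.4]
contact_force: [-0.3, -0.6, -0.4]
gripper_width: 0.0428
[6.02863454e-01 3.56277315e-04 1.58954654e-01] [-0.31970199 -0.59441362 -0.41047303]
```

View pics/m.png

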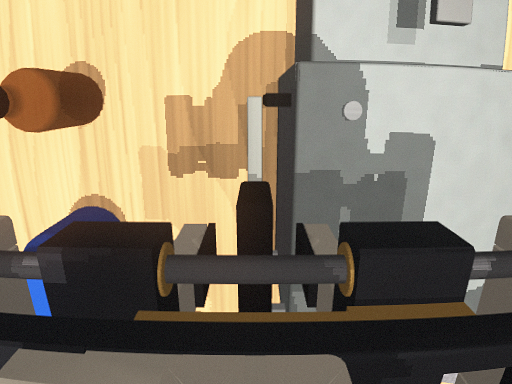

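```bash
python3 -m crank '[{"dx":0,"dy":0,"dz":-20,"wx":0,"wy":0,"wz":0,"hand":50},{"dx":0,"dy":0,"dz":-45,"wx":0,"wy":0,"wz":0,"hand":50},{"dx":0,"dy":0,"dz":-50,"wx":0,"wy":0,"wz":0,"hand":50},{"dx":30,"dy":-40,"dz":-35,"wx":0,"wy":0,"wz":0,"hand":50},{"dx":35,"dy":-45,"dz":0,"wx":0,"wy":0,"wz":0,"hand":50},{"dx":35,"dy":-40,"dz":0,"wx":0,"wy":0,"wz":0,"hand":50},{"dx":0,"dy":0,"dz":0,"wx":0,"wy":0,"wz":0,"hand":50}]'
python3 - <<'E'
from h import *
s=get_state();im=optics.capture("wrist");cv2.imwrite("pics/n.png",im);print(s['tcp_pos'],s['eef_rot'],s['joints'])
a=optics.capture("side");crop(a,(250,190),100,100,6,'n_side')
for th in ["cover_tab","cover_hinge"]: print(th,[(d['centre'],d['conf']) for d in finder.place_of(th,"wrist")])
E
```

```text
time_s: 19.48
tcp_pos: [0.5021, -0.1277, 0.31]
eef_rot: [180.0, 0.1, -179.6]
contact_force: [1.0, 0.0, -0.1]
gripper_width: 0.0438
[ 0.50208274 -0.12767072  0.30998488] [ 1.79993870e+02  9.51158671e-02 -1.79586594e+02] [ 7.46707608e+00  2.91909096e+00 -1.10118563e+01  5.76897570e-03
 -7.59739041e+01 -7.05505834e+00]
cover_tab [([256.8, 173.3], 0.96)]
cover_hinge [([255.6, 42.9], 0.66)]
```

View pics/n.png

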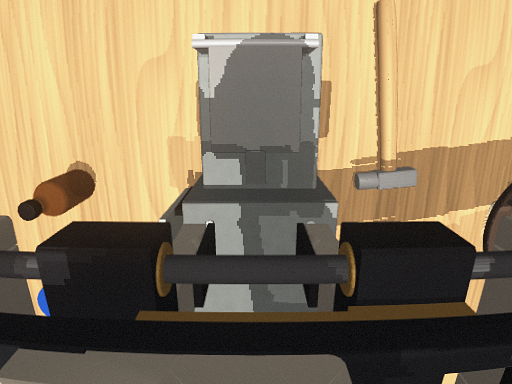

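View pics/n_side.png

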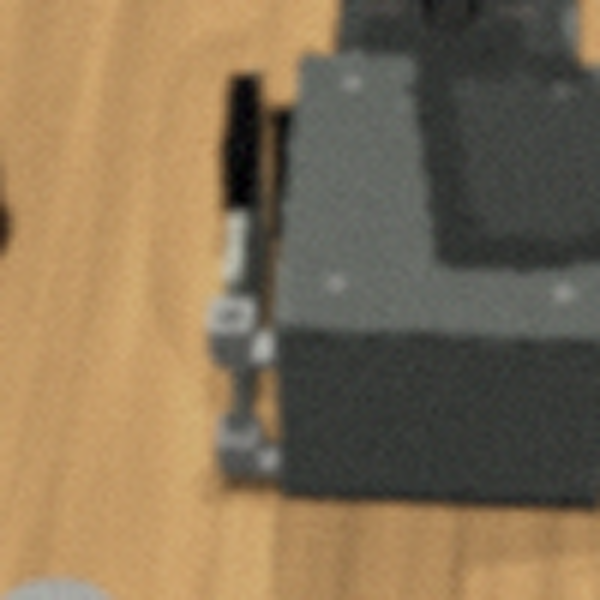

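```bash
python3 - <<'E'
from h import *
s=get_state();C=cam("wrist",s)
for n,uv,z in [("tab",(256.8,173.3),.145),("hinge",(256,42.9),.147),("tabedges",(245,170),.149),("",(267,170),.149),("tabend",(256,187),.149),("tabstart",(256,151),.149),("console L",(203,185),.095),("R",(316,185),.095)]: print(n,atz(C,uv,z))
crop(cv2.imread("pics/n.png"),(256,120),160,160,4.5,'n1')
E
```

```text
tab [ 0.50463932 -0.12497788  0.145     ]
hinge [ 0.50687155 -0.25191337  0.147     ]
tabedges [ 0.51679617 -0.12925468  0.149     ]
 [ 0.49425503 -0.12949633  0.149     ]
tabend [ 0.50532489 -0.11128827  0.149     ]
tabstart [ 0.50574271 -0.14899097  0.149     ]
console L [ 0.56964156 -0.09802332  0.095     ]
R [ 0.43202121 -0.09950417  0.095     ]
```

View pics/n1.png

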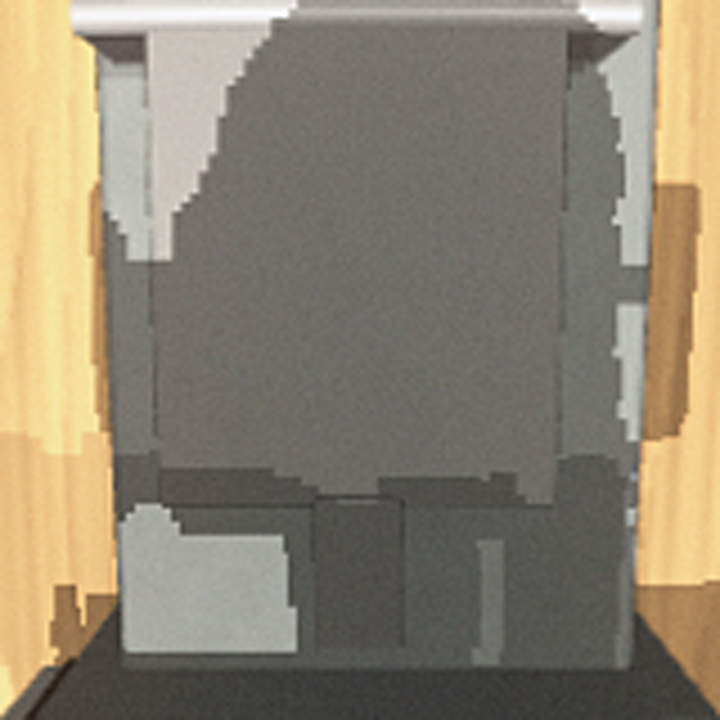

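```bash
python3 -m crank '[{"dx":-3,"dy":-1,"dz":50,"wx":0,"wy":0,"wz":1.2,"hand":55},{"dx":0,"dy":0,"dz":50,"wx":0,"wy":0,"wz":0,"hand":55},{"dx":0,"dy":0,"dz":30,"wx":0,"wy":0,"wz":0,"hand":55},{"dx":0,"dy":0,"dz":0,"wx":0,"wy":0,"wz":0,"hand":55}]'
python3 - <<'E'
from h import *
s=get_state();im=optics.capture("wrist");cv2.imwrite("pics/o.png",im);print(s['tcp_pos'],s['eef_rot'])
E
```

```text
time_s: 20.18
tcp_pos: [0.506, -0.126, 0.1765]
eef_rot: [-180.0, -0.3, 179.4]
contact_force: [0.1, -1.0, 0.5]
gripper_width: 0.048
[ 0.5060412  -0.12597703  0.17647426] [-179.97217445   -0.32394298  179.42280335]
```

View pics/o.png

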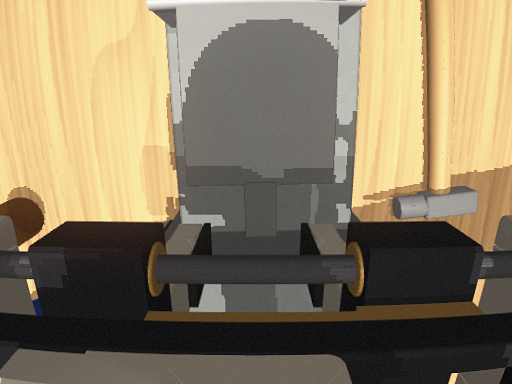

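```bash
python3 - <<'E'
from h import *
s=get_state();C=cam("wrist",s)
for uv,z in [((261,183),.149),((261,236),.149),((261,236),.141),((245,210),.149),((276,210),.149),((256,5),.147)]: print(uv,atz(C,uv,z))
print(proj(C,s['tcp_pos']+np.array([0,0,-.0275])))
E
```

```text
(261, 183) [ 0.5051752  -0.15114293  0.149     ]
(261, 236) [ 0.50532827 -0.11591782  0.149     ]
(261, 236) [ 0.50519487 -0.11228914  0.141     ]
(245, 210) [ 0.5152737  -0.13375009  0.149     ]
(276, 210) [ 0.49585375 -0.13355223  0.149     ]
(256, 5) [ 0.50732124 -0.25171177  0.147     ]
[[257.734974   222.43197154]]
```

```bash
python3 -m crank '[{"dx":0.7,"dy":-4.5,"dz":24,"wx":0,"wy":0,"wz":0,"hand":55},{"dx":0,"dy":0,"dz":24,"wx":0,"wy":0,"wz":0,"hand":55},{"dx":0,"dy":0,"dz":0,"wx":0,"wy":0,"wz":0,"hand":0},{"dx":0,"dy":0,"dz":0,"wx":0,"wy":0,"wz":0,"hand":0},{"dx":0,"dy":0,"dz":0,"wx":0,"wy":0,"wz":0,"hand":0},{"dx":0,"dy":0,"dz":0,"wx":0,"wy":0,"wz":0,"hand":0},{"dx":0,"dy":0,"dz":0,"wx":0,"wy":0,"wz":0,"hand":0}]' 12
```

```text
time_s: 21.1
tcp_pos: [0.5031, -0.1312, 0.1316]
eef_rot: [180.0, -0.3, 179.3]
contact_force: [-11.2, 2.8, 10.0]
gripper_width: 0.0199
```

```bash
python3 -m crank '[{"dx":2,"dy":0,"dz":-3,"wx":0,"wy":0,"wz":0,"hand":0},{"dx":0,"dy":0,"dz":0,"wx":0,"wy":0,"wz":0,"hand":0}]'
python3 -m crank '[{"dx":0,"dy":-1,"dz":-15,"wx":0,"wy":0,"wz":0,"hand":0},{"dx":0,"dy":-2.7,"dz":-14.6,"wx":0,"wy":0,"wz":0,"hand":0},{"dx":0,"dy":-4.5,"dz":-14.2,"wx":0,"wy":0,"wz":0,"hand":0},{"dx":0,"dy":0,"dz":0,"wx":0,"wy":0,"wz":0,"hand":0}]'
python3 - <<'E'
from h import *
cv2.imwrite("pics/p.png",optics.capture("wrist"))
E
```

```text
time_s: 21.35
tcp_pos: [0.503, -0.1312, 0.1344]
eef_rot: [180.0, -0.1, 179.4]
contact_force: [-4.7, -0.4, -0.4]
gripper_width: 0.0202
time_s: 21.85
tcp_pos: [0.5031, -0.1402, 0.1795]
eef_rot: [-180.0, -0.1, 179.3]
contact_force: [-6.3, -1.9, -0.2]
gripper_width: 0.0195
```

View pics/p.png

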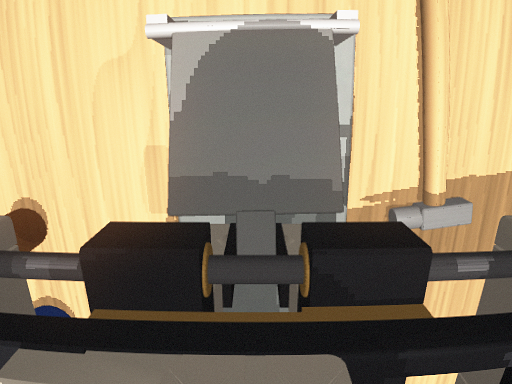

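```bash
python3 -m crank '[{"dx":1.5,"dy":-6.2,"dz":-13.6,"wx":0,"wy":0,"wz":0,"hand":0},{"dx":0,"dy":-7.8,"dz":-12.7,"wx":0,"wy":0,"wz":0,"hand":0},{"dx":0,"dy":-9.2,"dz":-11.6,"wx":0,"wy":0,"wz":0,"hand":0},{"dx":0,"dy":-10.7,"dz":-10.5,"wx":0,"wy":0,"wz":0,"hand":0},{"dx":0,"dy":-11.8,"dz":-9,"wx":0,"wy":0,"wz":0,"hand":0},{"dx":0,"dy":0,"dz":0,"wx":0,"wy":0,"wz":0,"hand":0}]'
python3 - <<'E'
from h import *
cv2.imwrite("pics/q.png",optics.capture("wrist"))
E
```

```text
time_s: 22.65
tcp_pos: [0.5033, -0.1859, 0.2367]
eef_rot: [-180.0, 0.2, 179.3]
contact_force: [0.4, 1.9, 2.9]
gripper_width: 0.0197
```

View pics/q.png

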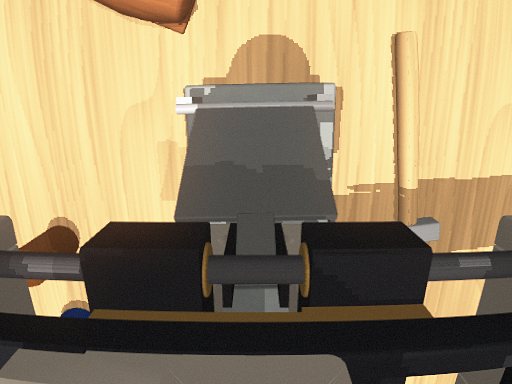

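```bash
python3 -m crank '[{"dx":0,"dy":-12.8,"dz":-7.6,"wx":0,"wy":0,"wz":0,"hand":0},{"dx":0,"dy":-13.7,"dz":-5.9,"wx":0,"wy":0,"wz":0,"hand":0},{"dx":0,"dy":0,"dz":0,"wx":0,"wy":0,"wz":0,"hand":0}]'
python3 - <<'E'
from h import *
cv2.imwrite("pics/r.png",optics.capture("wrist")); crop(optics.capture("side"),(280,130),130,130,4.5,'r_side')
E
```

```text
time_s: 23.08
tcp_pos: [0.5033, -0.2126, 0.2497]
eef_rot: [-180.0, 0.2, 179.3]
contact_force: [5.4, -0.3, 1.9]
gripper_width: 0.0201
```

View pics/r.png

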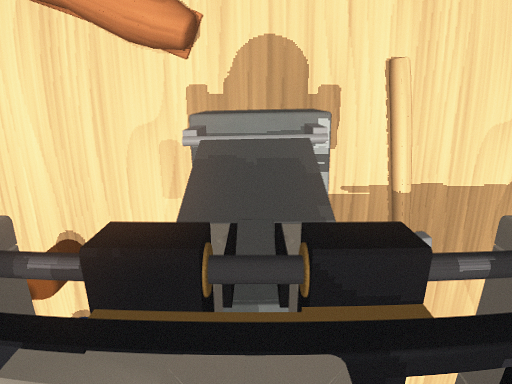

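View pics/r_side.png

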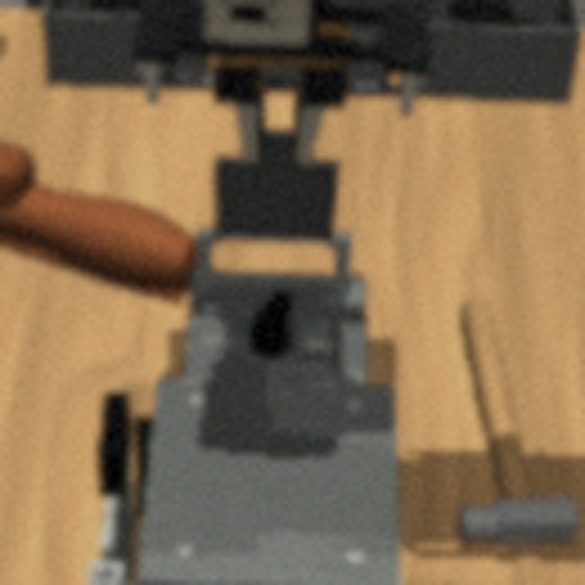

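```bash
python3 -m crank '[{"dx":0,"dy":0,"dz":0,"wx":0,"wy":0,"wz":0,"hand":60},{"dx":0,"dy":0,"dz":0,"wx":0,"wy":0,"wz":0,"hand":60},{"dx":0,"dy":0,"dz":0,"wx":0,"wy":0,"wz":0,"hand":60},{"dx":0,"dy":0,"dz":-15,"wx":0,"wy":0,"wz":0,"hand":60},{"dx":0,"dy":0,"dz":-30,"wx":0,"wy":0,"wz":0,"hand":60},{"dx":0,"dy":15,"dz":-25,"wx":0,"wy":0,"wz":0,"hand":0},{"dx":0,"dy":35,"dz":0,"wx":0,"wy":0,"wz":0,"hand":0},{"dx":0,"dy":30,"dz":0,"wx":0,"wy":0,"wz":0,"hand":0},{"dx":0,"dy":0,"dz":0,"wx":0,"wy":0,"wz":0,"hand":0},{"dx":0,"dy":0,"dz":0,"wx":0,"wy":0,"wz":0,"hand":0}]'
python3 - <<'E'
from h import *
cv2.imwrite("pics/s.png",optics.capture("wrist")); crop(optics.capture("side"),(280,130),130,130,4.5,'s_side')
E
```

```text
time_s: 24.42
tcp_pos: [0.5029, -0.1316, 0.3194]
eef_rot: [-180.0, 0.0, 179.4]
contact_force: [0.4, -0.7, 0.1]
gripper_width: 0.0082
```

View pics/s.png

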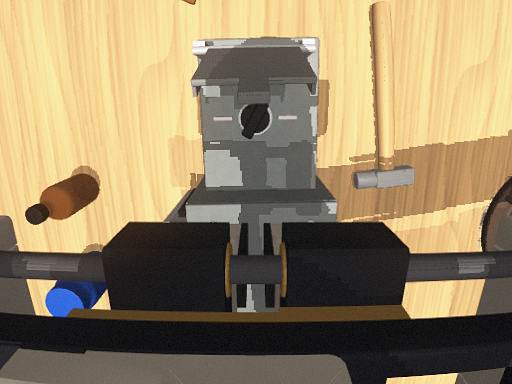

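```bash
python3 -m crank '[{"dx":0,"dy":-10,"dz":40,"wx":0,"wy":0,"wz":0,"hand":0},{"dx":0,"dy":-10,"dz":40,"wx":0,"wy":0,"wz":0,"hand":0},{"dx":0,"dy":-20,"dz":4,"wx":0,"wy":0,"wz":0,"hand":0},{"dx":0,"dy":-20,"dz":0,"wx":0,"wy":0,"wz":0,"hand":0},{"dx":0,"dy":-15,"dz":0,"wx":0,"wy":0,"wz":0,"hand":0},{"dx":0,"dy":-15,"dz":0,"wx":0,"wy":0,"wz":0,"hand":0},{"dx":0,"dy":-15,"dz":0,"wx":0,"wy":0,"wz":0,"hand":0},{"dx":0,"dy":-15,"dz":2,"wx":0,"wy":0,"wz":0,"hand":0}]' 
python3 - <<'E'
from h import *
cv2.imwrite("pics/t.png",optics.capture("wrist")); crop(optics.capture("side"),(280,130),130,130,4.5,'t_side')
E
```

```text
time_s: 25.52
tcp_pos: [0.5016, -0.2524, 0.2328]
eef_rot: [-180.0, 0.0, 179.4]
contact_force: [0.2, 0.5, 1.1]
gripper_width: 0.0003
```

View pics/t.png

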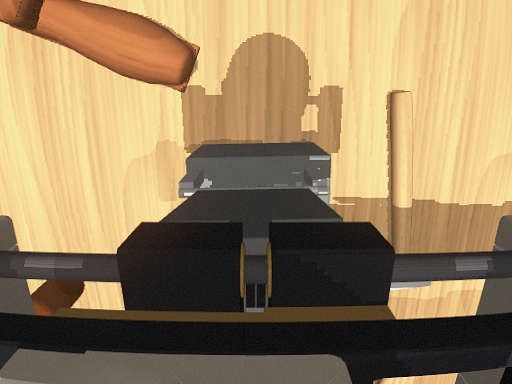

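View pics/t_side.png

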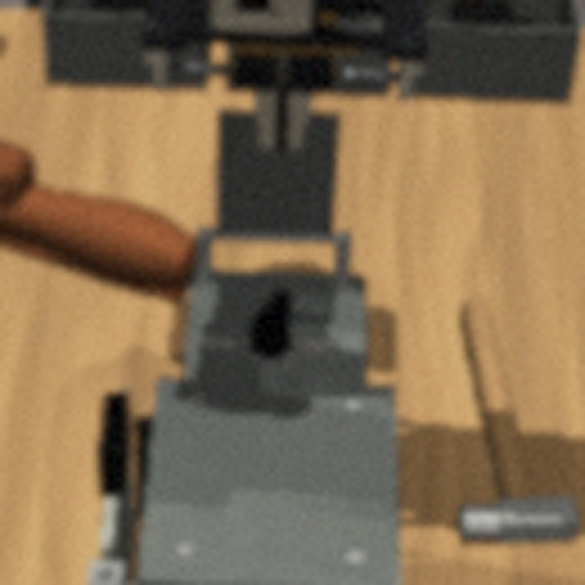

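```bash
python3 -m crank '[{"dx":0,"dy":-12,"dz":3,"wx":0,"wy":0,"wz":0,"hand":0},{"dx":0,"dy":-12,"dz":4,"wx":0,"wy":0,"wz":0,"hand":0},{"dx":0,"dy":-12,"dz":5,"wx":0,"wy":0,"wz":0,"hand":0},{"dx":0,"dy":-10,"dz":5,"wx":0,"wy":0,"wz":0,"hand":0},{"dx":0,"dy":-6,"dz":0,"wx":0,"wy":0,"wz":0,"hand":0},{"dx":0,"dy":0,"dz":0,"wx":0,"wy":0,"wz":0,"hand":0}]' 
python3 - <<'E'
from h import *
cv2.imwrite("pics/u.png",optics.capture("wrist")); crop(optics.capture("side"),(280,130),130,130,4.5,'u_side')
E
```

```text
time_s: 26.38
tcp_pos: [0.5008, -0.304, 0.2156]
eef_rot: [-180.0, -0.0, 179.3]
contact_force: [0.7, 0.7, 0.3]
gripper_width: 0.0002
```

View pics/u.png

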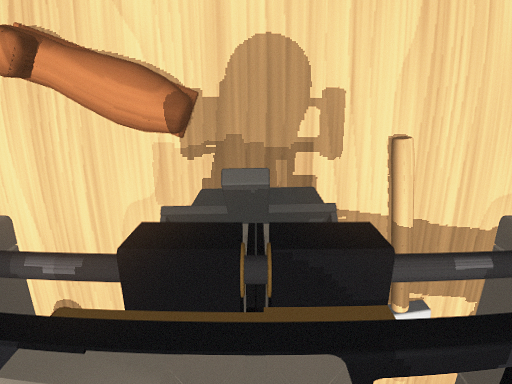

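View pics/u_side.png

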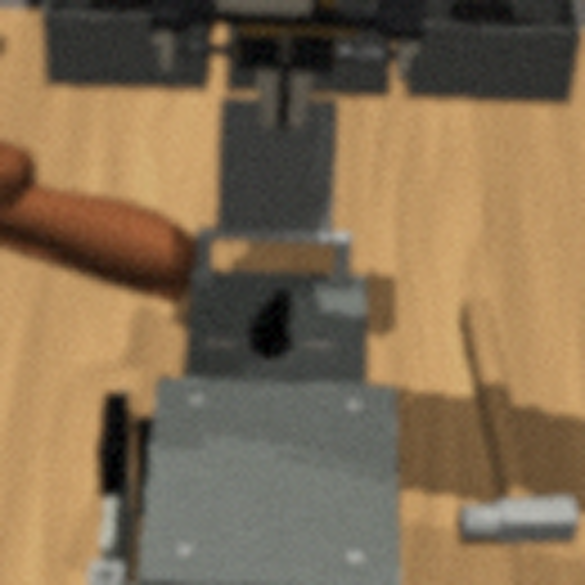

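```bash
python3 -m crank '[{"dx":0,"dy":-7,"dz":2,"wx":0,"wy":0,"wz":0,"hand":0},{"dx":0,"dy":-5,"dz":2,"wx":0,"wy":0,"wz":0,"hand":0},{"dx":0,"dy":0,"dz":0,"wx":0,"wy":0,"wz":0,"hand":0}]'
python3 -m crank '[{"dx":0,"dy":-4,"dz":1,"wx":0,"wy":0,"wz":0,"hand":0},{"dx":0,"dy":0,"dz":0,"wx":0,"wy":0,"wz":0,"hand":0}]'
python3 -m crank '[{"dx":0,"dy":-3,"dz":0,"wx":0,"wy":0,"wz":0,"hand":0},{"dx":0,"dy":0,"dz":0,"wx":0,"wy":0,"wz":0,"hand":0}]'
```

```text
time_s: 26.85
tcp_pos: [0.501, -0.3148, 0.2118]
eef_rot: [179.9, 0.0, 179.4]
contact_force: [-0.6, 6.3, 3.8]
gripper_width: 0.0005
time_s: 27.1
tcp_pos: [0.501, -0.3158, 0.2113]
eef_rot: [179.7, 0.1, 179.4]
contact_force: [-1.0, 22.3, 14.3]
gripper_width: 0.0003
time_s: 27.35
tcp_pos: [0.501, -0.3162, 0.2112]
eef_rot: [179.5, 0.1, 179.4]
contact_force: [-3.0, 35.6, 18.8]
gripper_width: 0.0007
```

```bash
python3 -m crank '[{"dx":0,"dy":12,"dz":0,"wx":0,"wy":0,"wz":0,"hand":0},{"dx":0,"dy":25,"dz":-20,"wx":0,"wy":0,"wz":0,"hand":0},{"dx":0,"dy":40,"dz":-40,"wx":0,"wy":0,"wz":0,"hand":60},{"dx":-2,"dy":45,"dz":-20,"wx":0,"wy":0,"wz":0,"hand":60},{"dx":0,"dy":20,"dz":0,"wx":0,"wy":0,"wz":0,"hand":60},{"dx":0,"dy":0,"dz":0,"wx":0,"wy":0,"wz":0,"hand":60}]'
python3 - <<'E'
from h import *
im=optics.capture("wrist");s=get_state();C=cam("wrist",s)
cv2.imwrite("pics/v.png",im);crop(im,(256,130),130,130,4.5,'v1')
for th in ["knob_grip","cover_tab"]: print(th,[(d['centre'],d['conf'],atz(C,d['centre'],.123)) for d in finder.place_of(th,"wrist")])
E
```

```text
time_s: 28.1
tcp_pos: [0.5044, -0.1796, 0.291]
eef_rot: [-180.0, 0.1, 179.5]
contact_force: [0.3, -0.3, -0.7]
gripper_width: 0.035
knob_grip [([257.3, 166.9], 0.7, array([ 0.50384705, -0.18606372,  0.123     ]))]
cover_tab []
```

View pics/v1.png

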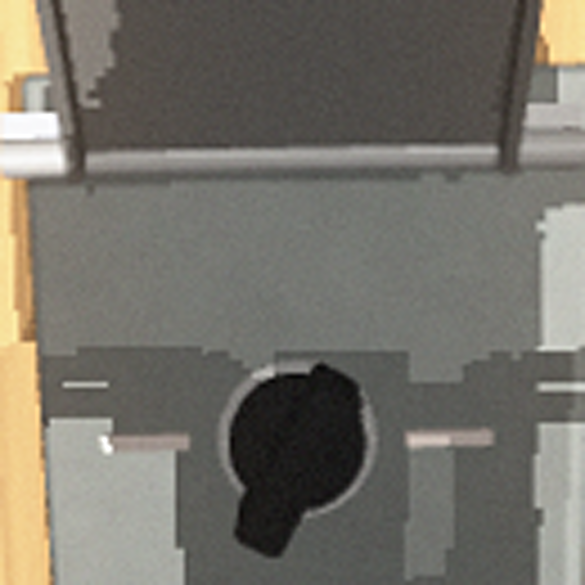

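View pics/v.png

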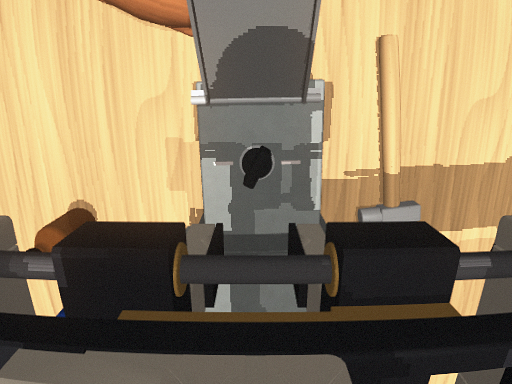

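```bash
python3 - <<'E'
from h import *
s=get_state();C=cam("wrist",s)
f=lambda p,z: atz(C,(191+p[0]/4.5,65+p[1]/4.5),z)
L,R=f((150,442),.0965),f((449,438),.0965);print(L,R,(L+R)/2,np.degrees(np.arctan2(-(L-R)[1],-(L-R)[0]))+180, np.linalg.norm(L-R))
a,b=f((260,543),.133),f((335,372),.133);print(a,b,(a+b)/2,np.linalg.norm(a-b),np.degrees(np.arctan2((b-a)[0],(b-a)[1])))
print(f((298,438),.101))
g=cv2.imread("pics/v.png");x=cv2.resize(g[120:200,215:300],None,fx=7,fy=7,interpolation=cv2.INTER_CUBIC);x=np.clip(x.astype(float)*3.5,0,255).astype(np.uint8);cv2.imwrite("pics/v2.png",x)
E
```

```text
[ 0.54060084 -0.18593583  0.0965    ] [ 0.46563054 -0.18614629  0.0965    ] [ 0.50311569 -0.18604106  0.0965    ] 0.16084720078961823 0.07497059480120608
[ 0.51254889 -0.16938966  0.133     ] [ 0.49527681 -0.2085335   0.133     ] [ 0.50391285 -0.18896158  0.133     ] 0.04278509952487897 -156.19070191652034
[ 0.50349783 -0.18741352  0.101     ]
```

View pics/v2.png

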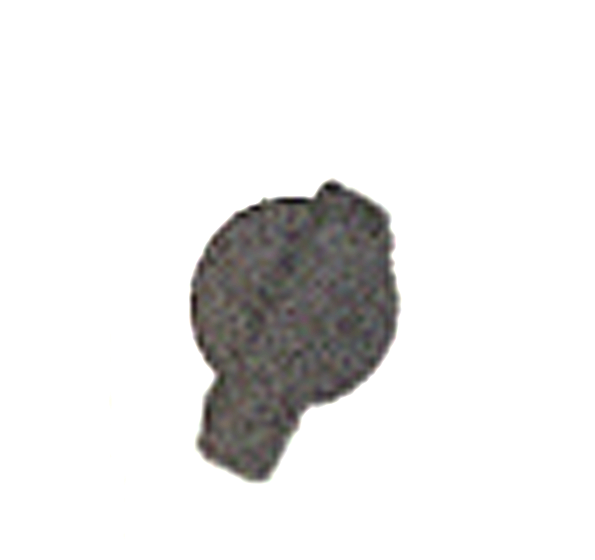

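```bash
python3 -m crank '[{"dx":1,"dy":-7.5,"dz":20,"wx":0,"wy":0,"wz":9,"hand":60},{"dx":0,"dy":0,"dz":40,"wx":0,"wy":0,"wz":9,"hand":60},{"dx":0,"dy":0,"dz":40,"wx":0,"wy":0,"wz":9,"hand":60},{"dx":0,"dy":0,"dz":15,"wx":0,"wy":0,"wz":0,"hand":60},{"dx":0,"dy":0,"dz":0,"wx":0,"wy":0,"wz":0,"hand":60}]'
python3 - <<'E'
from h import *
im=optics.capture("wrist");s=get_state();C=cam("wrist",s)
cv2.imwrite("pics/w.png",im);print(s['tcp_pos'],s['eef_rot'],s['joints'][5])
print(proj(C,np.array([[.5035,-.187,.101],[.5035,-.187,.133]])), proj(C,s['tcp_pos']-[0,0,.04]))
E
```

```text
time_s: 28.88
tcp_pos: [0.5029, -0.1886, 0.1751]
eef_rot: [-179.9, -0.1, 152.5]
contact_force: [0.1, 0.8, 0.2]
gripper_width: 0.0527
[ 0.5037021  -0.18860249  0.17634876] [-1.79975736e+02  2.74038815e-02  1.52512080e+02] -27.898245381314318
[[259.10808178 199.6806509 ]
 [259.59694674 214.25227745]] [[258.2809626  214.14658681]]
```

View pics/w.png

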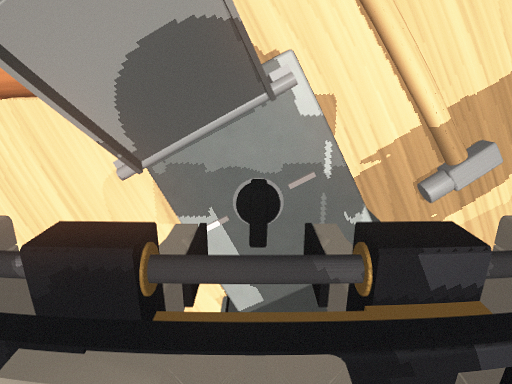

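```bash
python3 -m crank '[{"dx":0,"dy":1.5,"dz":35,"wx":0,"wy":0,"wz":0,"hand":60},{"dx":0,"dy":0,"dz":25,"wx":0,"wy":0,"wz":0,"hand":60},{"dx":0,"dy":0,"dz":0,"wx":0,"wy":0,"wz":0,"hand":60},{"dx":0,"dy":0,"dz":0,"wx":0,"wy":0,"wz":0,"hand":0},{"dx":0,"dy":0,"dz":0,"wx":0,"wy":0,"wz":0,"hand":0},{"dx":0,"dy":0,"dz":0,"wx":0,"wy":0,"wz":0,"hand":0},{"dx":0,"dy":0,"dz":0,"wx":0,"wy":0,"wz":0,"hand":0},{"dx":0,"dy":0,"dz":0,"wx":0,"wy":0,"wz":0,"hand":0},{"dx":0,"dy":0,"dz":0,"wx":0,"wy":0,"wz":0,"hand":0}]' 20
```

```text
time_s: 30.05
tcp_pos: [0.5022, -0.1861, 0.1157]
eef_rot: [-180.0, -0.2, 152.4]
contact_force: [-6.0, 5.0, 7.0]
gripper_width: 0.0117
```

```bash
python3 -m crank '[{"dx":1.5,"dy":0,"dz":-1,"wx":0,"wy":0,"wz":0,"hand":0},{"dx":0,"dy":0,"dz":0,"wx":0,"wy":0,"wz":6,"hand":0},{"dx":0,"dy":0,"dz":0,"wx":0,"wy":0,"wz":8,"hand":0},{"dx":0,"dy":0,"dz":0,"wx":0,"wy":0,"wz":8,"hand":0},{"dx":0,"dy":0,"dz":0,"wx":0,"wy":0,"wz":0,"hand":0}]'
```

```text
time_s: 30.68
tcp_pos: [0.5014, -0.1855, 0.1158]
eef_rot: [-179.9, -0.1, 130.4]
contact_force: [-2.7, 3.7, -4.9]
gripper_width: 0.0121
```

```bash
python3 -m crank '[{"dx":1,"dy":0,"dz":0,"wx":0,"wy":0,"wz":8,"hand":0},{"dx":0,"dy":0,"dz":0,"wx":0,"wy":0,"wz":8,"hand":0},{"dx":0,"dy":0,"dz":0,"wx":0,"wy":0,"wz":8,"hand":0},{"dx":0,"dy":0,"dz":0,"wx":0,"wy":0,"wz":8,"hand":0},{"dx":0,"dy":0,"dz":0,"wx":0,"wy":0,"wz":8,"hand":0},{"dx":0,"dy":0,"dz":0,"wx":0,"wy":0,"wz":0,"hand":0}]'
python3 - <<'E'
from h import *
im=optics.capture("wrist");cv2.imwrite("pics/x.png",im)
crop(optics.capture("side"),(280,130),130,130,4.5,'x_side')
E
```

```text
time_s: 31.42
tcp_pos: [0.5009, -0.184, 0.1158]
eef_rot: [-179.9, -0.1, 90.4]
contact_force: [-3.4, 7.2, -3.7]
gripper_width: 0.0119
```

View pics/x.png

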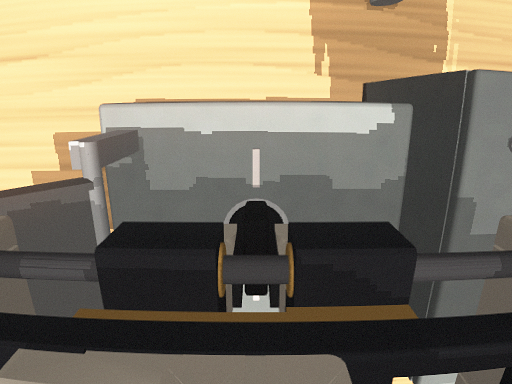

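View pics/x_side.png

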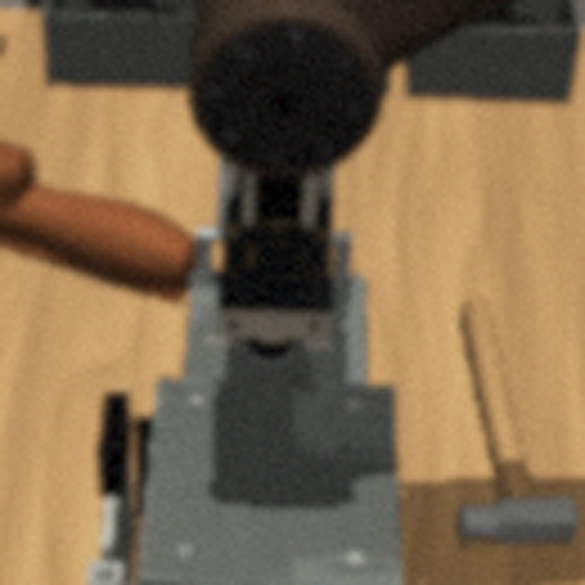

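```bash
python3 -m crank '[{"dx":1.5,"dy":-1,"dz":0,"wx":0,"wy":0,"wz":0,"hand":0},{"dx":0,"dy":0,"dz":0,"wx":0,"wy":0,"wz":0,"hand":45},{"dx":0,"dy":0,"dz":0,"wx":0,"wy":0,"wz":0,"hand":45},{"dx":0,"dy":0,"dz":0,"wx":0,"wy":0,"wz":0,"hand":45},{"dx":0,"dy":0,"dz":-20,"wx":0,"wy":0,"wz":0,"hand":45},{"dx":0,"dy":0,"dz":-50,"wx":0,"wy":0,"wz":0,"hand":45},{"dx":0,"dy":0,"dz":-50,"wx":0,"wy":0,"wz":0,"hand":45},{"dx":0,"dy":0,"dz":-40,"wx":0,"wy":0,"wz":0,"hand":45},{"dx":0,"dy":-20,"dz":-20,"wx":0,"wy":0,"wz":0,"hand":45},{"dx":0,"dy":0,"dz":0,"wx":0,"wy":0,"wz":0,"hand":45}]'
python3 - <<'E'
from h import *
im=optics.capture("wrist");cv2.imwrite("pics/y.png",im);print(get_state()['eef_rot'],get_state()['tcp_pos'])
g=im[90:220,190:320];x=cv2.resize(g,None,fx=4.5,fy=4.5,interpolation=cv2.INTER_CUBIC);cv2.imwrite("pics/y1.png",np.clip(x.astype(float)*1.8,0,255).astype(np.uint8))
E
```

```text
time_s: 32.78
tcp_pos: [0.481, -0.1841, 0.2991]
eef_rot: [179.7, 0.0, 90.4]
contact_force: [0.9, -0.3, 0.4]
gripper_width: 0.0394
[ 1.79854982e+02 -6.77354080e-03  9.03710505e+01] [ 0.48097012 -0.18386587  0.29761065]
```

View pics/y.png

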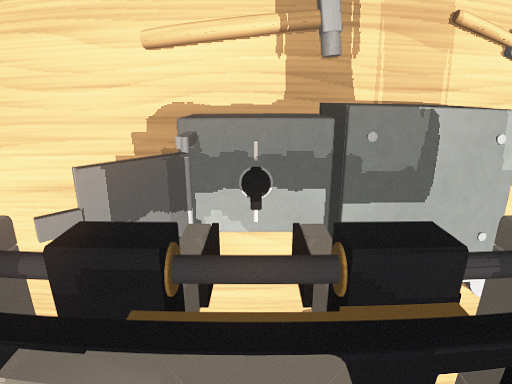

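View pics/y1.png

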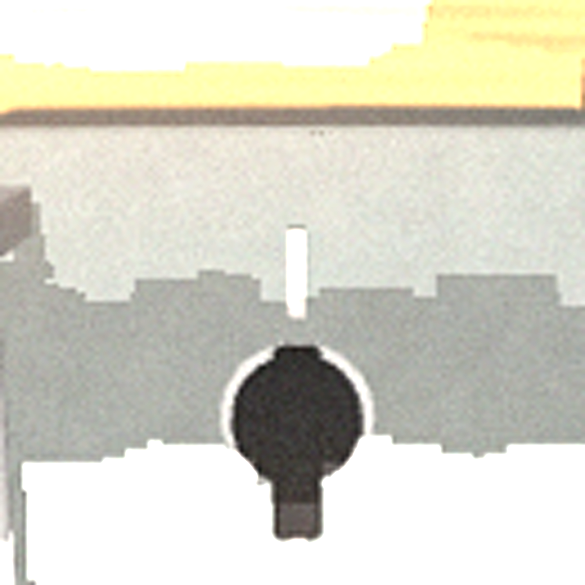

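```bash
python3 -m crank '[{"dx":0,"dy":-40,"dz":-40,"wx":0,"wy":0,"wz":0,"hand":45},{"dx":0,"dy":-30,"dz":-40,"wx":0,"wy":0,"wz":0,"hand":45},{"dx":0,"dy":0,"dz":0,"wx":0,"wy":0,"wz":0,"hand":45}]'
python3 - <<'E'
from h import *
a=optics.capture("side");cv2.imwrite("pics/z_side.png",a);crop(a,(255,170),150,150,4,'z1');cv2.imwrite("pics/z_top.png",optics.capture("top"))
S,T=cam("side"),cam("top")
for th,h in [("blue_jar",0),("amber_bottle",0),("yellow_jar",0),("polish_tin",0),("shoe_last",0),("hammer",0),("brush",0)]:
    for n,C in (("side",S),("top",T)):
        q=finder.place_of(th,n); print(n,th,[(np.round(atz(C,d['centre'],0)[:2]*1000).tolist(),round(d['conf'],2)) for d in q[:1]])
E
```

```text
time_s: 33.2
tcp_pos: [0.4108, -0.1847, 0.3796]
eef_rot: [179.7, 0.0, 90.4]
contact_force: [0.5, 0.3, 0.3]
gripper_width: 0.0397
side blue_jar [([779.0, 81.0], 0.92)]
top blue_jar [([780.0, 79.0], 0.76)]
side amber_bottle [([771.0, -69.0], 0.82)]
top amber_bottle [([777.0, -82.0], 0.74)]
side yellow_jar [([736.0, 323.0], 0.72)]
top yellow_jar []
side polish_tin [([673.0, 213.0], 0.79)]
top polish_tin [([687.0, 203.0], 0.57)]
side shoe_last [([612.0, -141.0], 0.67)]
top shoe_last [([692.0, -406.0], 0.87)]
side hammer [([300.0, -191.0], 0.8)]
top hammer [([327.0, -205.0], 0.63)]
side brush [([315.0, 169.0], 0.79)]
top brush [([313.0, 186.0], 0.61)]
```

View pics/z1.png

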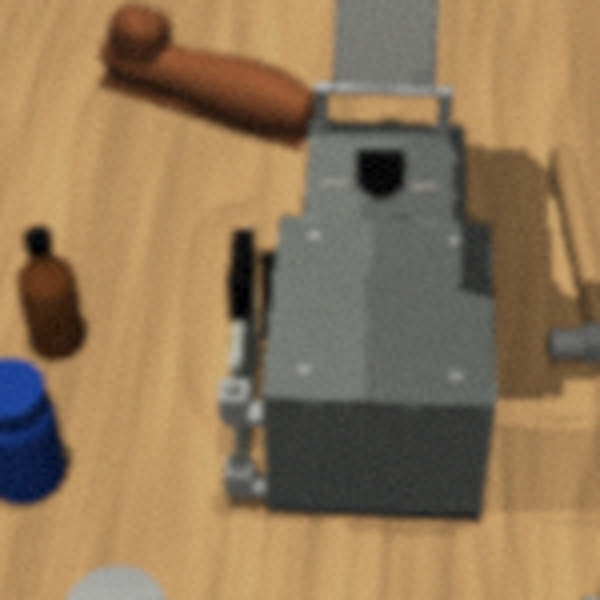

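View pics/z_top.png

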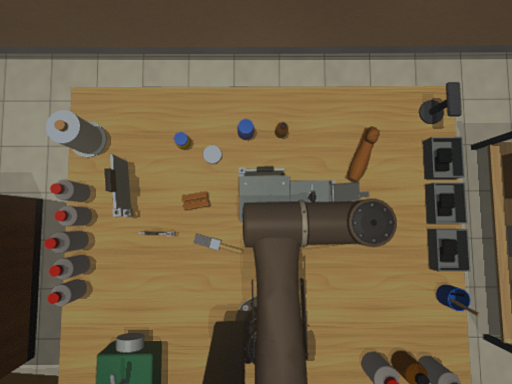

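```bash
python3 -c "
from plant import order; print(order.close_job())"
```

```text
the job is handed in; nothing more can be done
None
```

The job is handed in, at about 33 s on the robot's clock (limit 72 s). My last pictures show everything asked for done, in the order asked, with the arm clear of everything.

- **Door:** I took the door from the wooden rest, the one whose size matched. A larger and a smaller one stood elsewhere. I lowered it onto both pins until its weight came off the gripper at the expected height. The side picture shows both knuckles down on their shoulders and the panel closed across the drum opening. On the way in, the door lightly touched what I took to be the pin bracket, at about 3.5 N. I moved it back 1.5 mm in y and 1.5 mm in x before lowering.
- **Cover:** I lifted it by its tab, then pushed it over from inside to its end stop. It was still there after I backed off. The push at the stop reached about 35 N at the closed fingertips; I backed off straight away.
- **Knob:** I turned it clockwise by about 62 degrees. Seen from above, its bar lines up with both white ribs to within about 1 degree.
- **Other things:** In the last pictures none of them appears moved. The jars, bottle, tin, hammer and brush measure where they did before, within the scatter of the measurements. Two detections failed in the last check:
  - The side camera gave a false position for the shoe last; the top picture shows it in place.
  - The top camera missed the yellow jar; the side camera and the top picture show it in place.

My estimates of the machine's yaw differed by up to 2 degrees between views. I therefore used contact forces for seating the door and the ribs for setting the knob.

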